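Return two reagent cassettes to their own dock bays and latch them

TASK

Slide the blue and the orange reagent cassette, flat on the counter, nose first and fully home into the dock bays labelled with their own colours; once both are home, turn the latch knobs of those two bays clockwise to their end stops. Leave the green cassette, its latch and everything else on the counter as they are.

Things in the scene. Friction and masses are not known exactly. Their poses are not given: they have to be found in the camera images.
- blue_cassette: white reagent cassette with blue top: smooth block 110 mm long (x) x 88 wide (y) x 50 tall, too wide to grip, 0.4 kg nominal. Origin: centre of its underside; +x points to the nose, its two upright corners chamfered 16 mm along x, 8 mm along y; the tail is square. A thin white bar crosses the top near the nose. Loose on the counter, nose roughly towards the dock.
- blue_nose (a point): foot of the middle of the blue cassette's nose face: 55 mm from the cassette's origin along its +x
- blue_bay: fixed bay with blue label plate on its rear block and blue stripe on the counter. +x is the way in (roughly world +y), z up; origin on the counter; no floor. Mouth at x = -62.5 mm; walls 34 mm tall, inner faces at y = +-48 mm, from mouth to stop face at x = +22.5 mm; rear block 54 mm tall from there to x = +62.5 mm.
- blue_stop (a point): foot of the middle of the blue bay's stop face, axes as the bay's. The nose of a cassette that is home rests on it: its origin is then at x = -32.5 mm of the bay, its tail 25 mm outside the mouth
- blue_latch (a joint): angle of the blue bay's latch knob, rad: 0 open, 1.3 closed (end stops); grows clockwise from above; under 0.1 N m, stays where left. Black bar 46 mm long, 14 wide, z = 67 to 91 mm above the counter; below it a steel tongue, z = 55 to 61 mm, 42 mm long. Bar and tongue point along (pi + 1.3 - q) counter-clockwise from the bay's +x. Closed, it lies over the nose.
- blue_grip (a point): point on the axis of the blue bay's latch knob, 83 mm above the counter, on the bar; fixed, axes as the bay's (42.5 mm from the bay's origin along +x)
- orange_cassette: white reagent cassette with orange top: smooth block 110 mm long (x) x 88 wide (y) x 50 tall, too wide to grip, 0.4 kg nominal. Origin: centre of its underside; +x points to the nose, its two upright corners chamfered 16 mm along x, 8 mm along y; the tail is square. A thin white bar crosses the top near the nose. Loose on the counter, nose roughly towards the dock.
- orange_nose (a point): foot of the middle of the orange cassette's nose face: 55 mm from the cassette's origin along its +x
- orange_bay: fixed bay with orange label plate on its rear block and orange stripe on the counter. +x is the way in (roughly world +y), z up; origin on the counter; no floor. Mouth at x = -62.5 mm; walls 34 mm tall, inner faces at y = +-48 mm, from mouth to stop face at x = +22.5 mm; rear block 54 mm tall from there to x = +62.5 mm.
- orange_stop (a point): foot of the middle of the orange bay's stop face, axes as the bay's. The nose of a cassette that is home rests on it: its origin is then at x = -32.5 mm of the bay, its tail 25 mm outside the mouth
- orange_latch (a joint): angle of the orange bay's latch knob, rad: 0 open, 1.3 closed (end stops); grows clockwise from above; under 0.1 N m, stays where left. Black bar 46 mm long, 14 wide, z = 67 to 91 mm above the counter; below it a steel tongue, z = 55 to 61 mm, 42 mm long. Bar and tongue point along (pi + 1.3 - q) counter-clockwise from the bay's +x. Closed, it lies over the nose.
- orange_grip (a point): point on the axis of the orange bay's latch knob, 83 mm above the counter, on the bar; fixed, axes as the bay's (42.5 mm from the bay's origin along +x)
- green_cassette: white reagent cassette with green top: smooth block 110 mm long (x) x 88 wide (y) x 50 tall, too wide to grip, 0.4 kg nominal. Origin: centre of its underside; +x points to the nose, its two upright corners chamfered 16 mm along x, 8 mm along y; the tail is square. A thin white bar crosses the top near the nose. Already home and latched: leave it.
- green_nose (a point): foot of the middle of the green cassette's nose face: 55 mm from the cassette's origin along its +x
- green_bay: fixed bay with green label plate on its rear block and green stripe on the counter. +x is the way in (roughly world +y), z up; origin on the counter; no floor. Mouth at x = -62.5 mm; walls 34 mm tall, inner faces at y = +-48 mm, from mouth to stop face at x = +22.5 mm; rear block 54 mm tall from there to x = +62.5 mm.
- green_stop (a point): foot of the middle of the green bay's stop face, axes as the bay's. The nose of a cassette that is home rests on it: its origin is then at x = -32.5 mm of the bay, its tail 25 mm outside the mouth
- green_latch (a joint): angle of the green bay's latch knob, rad: 0 open, 1.3 closed (end stops); grows clockwise from above; under 0.1 N m, stays where left. Black bar 46 mm long, 14 wide, z = 67 to 91 mm above the counter; below it a steel tongue, z = 55 to 61 mm, 42 mm long. Bar and tongue point along (pi + 1.3 - q) counter-clockwise from the bay's +x. Starts closed: leave it.
- dock: fixed grey frame of the three bays, same axes, origin on the counter at the middle bay's origin. The bays stand side by side 104 mm apart along y, in any order. End cheeks 8 mm thick, 54 tall, inner faces at y = +-156 mm, x = -52 to +112 mm; rear housing 54 tall at x = +62 to +112 mm, 328 wide
- jar: bystander: amber jar, radius 30, 60 tall mm; origin at the centre of its underside. Loose; leave it where it stands.
- tube_block: bystander: low grey tube block 50 x 100 x 48 mm; origin at the centre of its underside. Loose; leave it where it stands.
- bottle: bystander: white round bottle with red cap, radius 38, 170 tall mm; origin at the centre of its underside. Loose; leave it where it stands.
- tip_box: bystander: yellow pipette-tip box with clear lid, 87 x 120 x 62 mm; origin at the centre of its underside. Loose; leave it where it stands.
- beaker: bystander: clear open cup, radius 40, 95 tall mm; origin at the centre of its underside. Loose; leave it where it stands.
- mouse: bystander: black computer mouse 100 x 58 x 34 mm; origin at the centre of its underside. Loose; leave it where it stands.
Not all that is in view belongs to the job. What is shaped like the blue_cassette but brown or purple is not meant.

How it is judged (in metres and radians):
On the way, in this order (a step that is already met when the one before it is completed fails the run):
1. both cassettes are home in their own bays, both latches still open (x of blue_nose in the frame of blue_stop above -0.006 m and y of blue_nose in the frame of blue_stop between -0.008 and 0.008 m and height (world z) of each of blue_cassette, orange_cassette below 0.006 m and angle between the x axis of blue_cassette and the x axis of blue_bay, either way round below 0.12 rad and x of orange_nose in the frame of orange_stop above -0.006 m and y of orange_nose in the frame of orange_stop between -0.008 and 0.008 m and angle between the x axis of orange_cassette and the x axis of orange_bay, either way round below 0.12 rad and value of joint each of blue_latch, orange_latch below 0.7 rad), for 0.2 s.
2. both latches are closed (value of joint each of blue_latch, orange_latch above 1.2 rad), for 0.2 s.
At the end, for the whole second after the job is handed in: The blue, orange and green cassettes are at rest in their own colour's bays, flat on the counter, nose within 6 mm of the stop face and within 8 mm of the bay's middle, in line with it within 0.12 rad; all three latches are within 0.1 rad of their closed end stop (1.3 rad) (all of step 2 and x of blue_nose in the frame of blue_stop above -0.006 m and y of blue_nose in the frame of blue_stop between -0.008 and 0.008 m and height (world z) of each of blue_cassette, orange_cassette, green_cassette below 0.006 m and angle between the x axis of blue_cassette and the x axis of blue_bay, either way round below 0.12 rad and x of orange_nose in the frame of orange_stop above -0.006 m and y of orange_nose in the frame of orange_stop between -0.008 and 0.008 m and angle between the x axis of orange_cassette and the x axis of orange_bay, either way round below 0.12 rad and x of green_nose in the frame of green_stop above -0.006 m and y of green_nose in the frame of green_stop between -0.008 and 0.008 m and angle between the x axis of green_cassette and the x axis of green_bay, either way round below 0.12 rad and linear speed of each of blue_cassette, orange_cassette below 0.02 m/s and value of joint green_latch above 1.2 rad); the robot touches nothing.
It fails at once if a cassette is lifted off the counter by more than 15 mm or tipped by more than 0.25 rad (height (world z) of any of blue_cassette, orange_cassette, green_cassette above 0.015 m or angle between any of blue_cassette, orange_cassette, green_cassette's own z axis and vertical above 0.25 rad).
It fails at once if the green cassette is moved by more than 12 mm or its latch is opened by more than 0.2 rad (distance of green_cassette from where it was at the start of the episode above 0.012 m or value of joint green_latch below 1.1 rad).
It fails at once if a bystander is moved by more than 20 mm or tipped by more than 0.3 rad (distance of any of jar, tube_block, bottle, tip_box, beaker, mouse from where it was at the start of the episode above 0.02 m or angle between any of jar, tube_block, bottle, tip_box, beaker, mouse's own z axis and vertical above 0.3 rad).
It also fails if it takes over 72 s, if anything falls off the work surface, if the arm or the gripper's body presses on something with over 40 N, if the wrist force passes 120 N, or if a joint passes its speed limit or range.

ROBOT

A 7-joint arm with a two-finger parallel gripper is mounted at the origin on the work surface. World frame = base frame: x ahead of the robot, y to its left, z up, the work surface at z = 0. Lengths are in mm, angles in rad, forces in N, time in s.
With the tool pointing down it reaches from about 425 to 950 mm from the base axis. Payload 16.7 kg.
Tool frame: the origin (TCP) lies midway between the tips of the shut fingers; the grasp point (between the pads) lies 19 mm behind it; z points along the fingers, y is the line along which they close (so a half turn about z gives the same grasp; the last joint's range is limited). The gripper opens to 94 mm and grips with 3 to 60 N. Pads are 16 mm wide; open, the fingers measure 119 mm over their backs; the gripper's body (75 mm by 177 mm) begins 78 mm behind the grasp point.
Start: joints at [1.05, 0.426, 0.074, 1.606, -0.034, 1.111, -0.067], TCP at [245.19, -628.852, 181.067] pointing down, gripper open.
Joint ranges: [-2.85, 2.85], [-0.5, 2.14], [-1.23, 1.37], [0.21, 2.46], [-1.02, 4.16], [0.16, 2.05], [-2.73, 2.73]. Speed limits (rad/s): [1.89, 1.89, 2.39, 2.39, 3.01, 3.01, 3.01].

INTERFACE

Orientations are given as a unit quaternion [w, x, y, z].
In Python, from workcell import read_state, grab_frame, sign_off gives the robot as it stands. The module is installed in compiled form; this text tells all that it offers.
- The arm moves only by the tool move_arm, never from a script. Its argument "targets" is a list of rows, each an object of numbers: "tx", "ty", "tz": the shift along the tool's x, y, z normalised to -1 to 1, where 1 is 0.06 m; "wx", "wy", "wz": the turn, a rotation vector about the tool's x, y, z normalised to -1 to 1, where 1 is 5 degrees; "fingers": the opening, from 0 (shut) to 1 (fully open). A call has 1 to 12 rows; each row shifts and turns the commanded pose from where the row before left it, along the tool's axes as they then stand; what a row does not reach is not made up. A row lasts 1/8 s, in which the tool goes at most 62.5 mm and 10.7 degrees, less where a joint would pass 70% of its speed; a pose out of reach is approached as far as the arm can. A call with a number of a shift or a turn outside -1 to 1 is refused whole. A call with a gripper value outside its range is refused whole. The fingers move at their own pace and stop on an object; "squeeze" is the grip in N (left out, the last holds). Time passes only in rows, so rows that do not move let the fingers close. It gives the time, the measured TCP pose, the force, the opening and the grip force at its end, in the units of the state.
- read_state(): the state, without advancing time (a new reading comes with each control period).
- grab_frame(name): name is "side" or "top"; returns a dict with "img" (384x512x3 uint8, red, green, blue), "fov_y" (degrees; the focal length in pixels is half the picture's height over the tangent of half this angle, whatever the lens; pixels are square), "cx", "cy" (the principal point, pixels), "distortion" ([k1, k2, p1, p2, k3] as OpenCV has them; the pictures are not rectified), "R" (3x3) and "t" (3): a world point X has camera coordinates R X + t. Camera axes: x right, y down, z forward; pixel columns grow to the right and rows downward; lengths in mm; the calibration is good to about 2 mm. A picture is of the moment at which its call begins. There is no depth.
- sign_off(): hands the job in; it is judged then, once.
The state is a dict: "time_s": time; "joint_positions": joint angles; "qvel": joint speeds; "effort": joint torques, N m; "position": TCP position; "eef_rot": TCP orientation; "wrist_force": force on the tool from outside, world axes, zero at the start; "wrist_torque": the same for the moment, N m; "opening": opening from 0.0 (shut) to 1.0 (fully open); "grasp_force": force on a finger pad.
Only numpy, scipy, OpenCV 4.12 (cv2) and the standard library are available. Lean on these libraries where they do the work, as an engineer would, in place of code of your own. Each camera call takes 0.05 s, during which the arm holds its last target. There are 200 camera calls.

## Working session

There is one attempt and no reset: what is moved stays moved. The work goes in short steps, Python scripts to look and compute and a tool call to move; the robot and the scene stay as the last step left them, time stands still between calls to the robot, and variables do not carry over. Pictures are saved under pics/ and viewed, at most 10 in all, crops included, and the job is handed in when it is done.

Besides the shell and the picture viewer there is one more tool, called after "Emit:" by a JSON object that holds its "api" and its "payload", one argument or row to a line. move_arm: Moves the arm, as the interface text tells. Scaled input: -1 to 1 covers 0.06 m each way for a shift and 5 degrees each way for a turn. Its arguments: {"type":"object","properties":{"targets":{"type":"array"},"squeeze":{"type":"number"}},"required":["targets"]}

```bash
mkdir -p pics
python3 - <<'E'
from workcell import *
import cv2,pickle
for n in("top","side"):
    f=grab_frame(n);cv2.imwrite(f"pics/{n}0.png",f["img"][:,:,::-1]);pickle.dump(f,open(n+"0.pkl","wb"))
    print(n,f["fov_y"],f["cx"],f["cy"],f["distortion"],f["R"],f["t"])
s=read_state();print(s)
E
```

```text
top 51.97660790971044 251.7848718932306 188.24545241520468 [0.00083421 0.         0.         0.         0.        ] [[-0.02526606 -0.99957213 -0.01473684]
 [-0.98773031  0.02723388 -0.1537763 ]
 [ 0.15411185  0.01067071 -0.98799579]] [  51.06772529  530.3220727  1100.41466888]
side 50.541194266197344 261.4140216766367 189.61933860427033 [-0.02182108  0.          0.          0.          0.        ] [[-0.99363783 -0.11163974 -0.01484708]
 [-0.07753823  0.77373805 -0.62874259]
 [ 0.08168041 -0.62359121 -0.77747175]] [ 536.01785585   59.91597543 1239.89685367]
{'time_s': 0.1, 'joint_positions': array([ 1.04948367,  0.4266623 ,  0.07387419,  1.60650397, -0.0341085 ,
        1.11081254, -0.06707567]), 'qvel': array([-0.0005445 , -0.00119444, -0.00093102, -0.0014437 , -0.00072596,
       -0.00081209,  0.00077516]), 'effort': array([ 8.80391366e-03, -9.37457156e+01,  3.67733426e+00, -4.55037045e+01,
       -4.85640450e-02,  1.67980691e-02,  1.18128560e-04]), 'position': array([ 245.04666669, -628.51224891,  180.4682933 ]), 'eef_rot': array([-5.44730181e-04,  9.82771671e-01,  1.84822955e-01, -1.42700440e-04]), 'wrist_force': array([-0.17138984, -0.07550464, -0.0231061 ]), 'wrist_torque': array([-0.02946296, -0.02933319, -0.01451961]), 'grasp_force': 0.0, 'opening': 1.000657035198946}
```

View pics/top0.png

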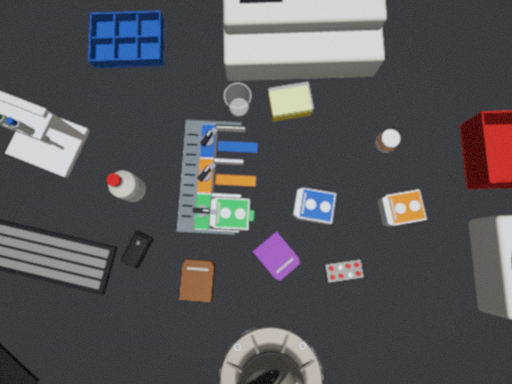

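View pics/side0.png

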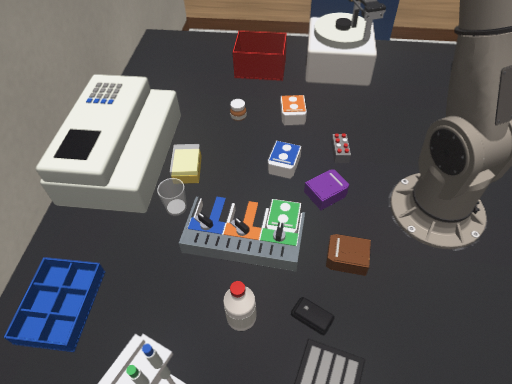

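Top view: the dock is at about (215,177), with bays in the order blue, orange, green from top to bottom. The blue cassette is at (317,206) and the orange at (405,208), both with noses facing left (+y). The side view shows the same layout. I'll enlarge both for measuring.

Run:
```python
import cv2
a=cv2.imread("pics/top0.png")[112:242,172:438];cv2.imwrite("pics/topc.png",cv2.resize(a,None,fx=3,fy=3,interpolation=cv2.INTER_CUBIC))
a=cv2.imread("pics/side0.png")[80:270,170:320];cv2.imwrite("pics/sidec.png",cv2.resize(a,None,fx=3,fy=3,interpolation=cv2.INTER_CUBIC))
```

```text
(no output)
```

View pics/topc.png

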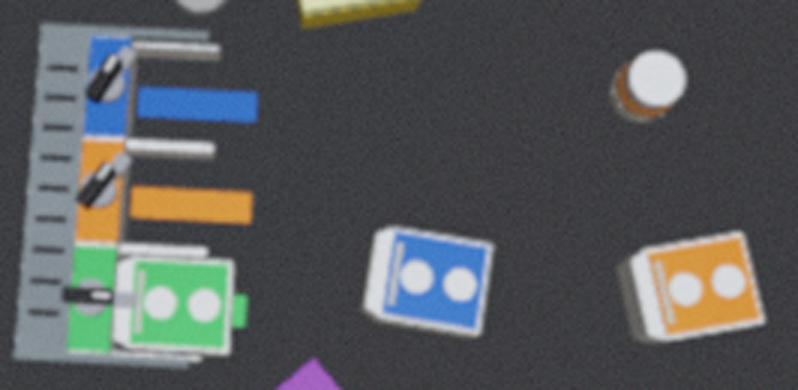

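View pics/sidec.png

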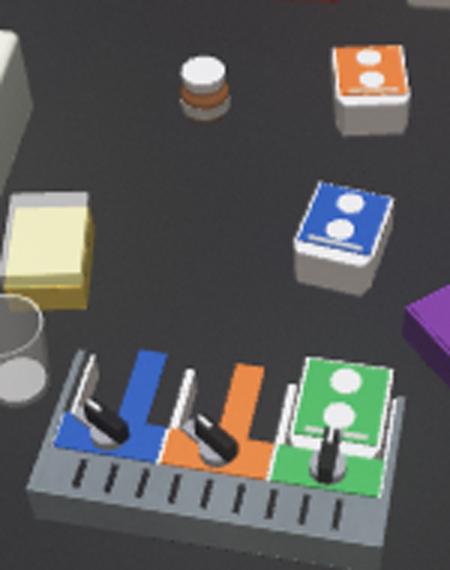

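The crops show the blue cassette top centred at about (435,280)/3 and the orange at about (695,287)/3. The blue knob disc is at (107,88) and the orange at (97,188), with both bars pointing up and right. Next I'll measure the colour regions in both views.

```bash
cat > h.py <<'E'
import numpy as np,cv2,pickle
from workcell import *
def K(f):
    fl=f["img"].shape[0]/2/np.tan(np.radians(f["fov_y"]/2));return np.array([[fl,0,f["cx"]],[0,fl,f["cy"]],[0,0,1.]])
def ray(f,uv):
    n=cv2.undistortPoints(np.array(uv,float).reshape(-1,1,2),K(f),np.array(f["distortion"])).reshape(-1,2)
    d=np.c_[n,np.ones(len(n))]@f["R"]; return -f["R"].T@f["t"],d
def atz(f,uv,z):
    c,d=ray(f,uv); return (c+d*((z-c[2])/d[:,2])[:,None])[:,:2]
def proj(f,X): return cv2.projectPoints(np.array(X,float).reshape(-1,1,3),cv2.Rodrigues(f["R"])[0],np.array(f["t"],float),K(f),np.array(f["distortion"]))[0].reshape(-1,2)
def tri(f,a,g,b):
    c,d=ray(f,[a]);e,h=ray(g,[b]);d,h=d[0],h[0]
    s=np.linalg.lstsq(np.c_[d,-h],e-c,rcond=None)[0];return (c+s[0]*d+e+s[1]*h)/2
HUE=dict(blue=(104,122),orange=(8,20),green=(45,80))
def blobs(f,col,amin=60):
    im=cv2.resize(f["img"],None,fx=4,fy=4,interpolation=cv2.INTER_CUBIC)
    h=cv2.cvtColor(im,cv2.COLOR_RGB2HSV);a,b=HUE[col]
    m=((h[...,0]>=a)&(h[...,0]<=b)&(h[...,1]>110)&(h[...,2]>90)).astype(np.uint8)
    m=cv2.morphologyEx(m,cv2.MORPH_OPEN,np.ones((3,3)))
    cs=cv2.findContours(m,cv2.RETR_EXTERNAL,cv2.CHAIN_APPROX_NONE)[0]
    return [((c.reshape(-1,2)+.5)/4-.5) for c in cs if cv2.contourArea(c)>amin*16]
def rect(f,c,z):
    p=atz(f,c,z); return cv2.minAreaRect(p.astype(np.float32))
E
python3 - <<'E'
from h import *
np.set_printoptions(precision=1,suppress=True)
F={n:pickle.load(open(n+"0.pkl","rb")) for n in("top","side")}
for col in HUE:
  for n,f in F.items():
    for c in blobs(f,col):
        p=c.mean(0)
        if n=="top" and not(170<p[0]<440 and 110<p[1]<245):continue
        if n=="side" and not(170<p[0]<320 and 80<p[1]<260):continue
        print(col,n,p,*[("z%d"%z,np.round(r[0],1),np.round(r[1],1),round(r[2],1)) for z in(0,50,54) for r in [rect(f,c,z)]])
E
```

```text
blue top [317.7 205.2] ('z0', array([ 482.4, -154.4]), array([89.6, 79.3]), 78.4) ('z50', array([ 477. , -146.8]), array([85.8, 75.9]), 78.4) ('z54', array([ 476.5, -146.2]), array([85.5, 75.6]), 78.4)
blue top [207.5 149.5] ('z0', array([664.5, 171.8]), array([42.4, 48.2]), 86.5) ('z50', array([651.3, 165.5]), array([40.6, 46.2]), 86.5) ('z54', array([650.3, 165. ]), array([40.4, 46. ]), 86.5)
blue top [237.3 146.4] ('z0', array([668.6,  78.1]), array([124.9,  36.3]), 85.5) ('z50', array([655.2,  75.8]), array([119.6,  34.7]), 85.5) ('z54', array([654.2,  75.7]), array([119.1,  34.6]), 85.5)
blue top [206.8 128.3] ('z0', array([723.3, 167.9]), array([41. , 36.2]), 85.6) ('z50', array([707.6, 161.8]), array([39.3, 34.6]), 85.6) ('z54', array([706.3, 161.3]), array([39.1, 34.5]), 85.6)
blue side [210.2 219.2] ('z0', array([688.1,  83.4]), array([135.6, 105.8]), 85.7) ('z50', array([675.7, 118.2]), array([128.9, 100.6]), 85.7) ('z54', array([674.7, 121. ]), array([128.3, 100.2]), 85.7)
blue side [284.2 152.9] ('z0', array([ 481.6, -196.2]), array([97.3, 83.9]), 78.5) ('z50', array([ 47
[... 1803 characters left out ...]
ray([460.9,  96.9]), array([82.7, 73.7]), 85.3) ('z54', array([460.5,  96.6]), array([82.4, 73.5]), 85.3)
green top [202.9 200.7] ('z0', array([503.3, 185. ]), array([40.3, 38.6]), 83.6) ('z50', array([497. , 178.1]), array([38.5, 37. ]), 83.6) ('z54', array([496.5, 177.6]), array([38.4, 36.8]), 83.6)
green side [278.6 237.5] ('z0', array([472.2, 146.5]), array([ 42.2, 103.7]), 85.0) ('z50', array([470.4, 178.2]), array([40.1, 98.5]), 85.0) ('z54', array([470.3, 180.7]), array([39.9, 98.1]), 85.0)
green side [283.8 213.2] ('z0', array([464.7,  62.3]), array([93.2, 82.2]), 85.6) ('z50', array([463.3,  98.1]), array([88.6, 78.1]), 85.6) ('z54', array([463.2, 101. ]), array([88.3, 77.8]), 85.6)
```

```bash
cat >> h.py <<'E'
from scipy.spatial.transform import Rotation as Ro
def rot(s): w,x,y,z=s["eef_rot"];return Ro.from_quat([x,y,z,w])
def go(x,y,z,ang=None):
    s=read_state();R=rot(s);yaw=np.degrees(np.arctan2(*R.as_matrix()[[1,0],0]))
    a=yaw if ang is None else ang; turn=-(a-yaw+180)%360
    turn=-((a-yaw+180)%360-180)
    X=Ro.from_euler("z",a,degrees=True).as_matrix()@np.diag([1,-1,-1])
    d=X.T@(np.array([x,y,z])-s["position"])
    print("t %.2f yaw %.2f pos %s F %s open %.2f j7 %.2f tilt %.3f"%(s["time_s"],yaw,s["position"].round(1),s["wrist_force"].round(1),s["opening"],s["joint_positions"][6],R.as_matrix()[2,2]))
    print("turn total wz units %.2f, then tool shift mm %s units %s"%(turn/5,d.round(1),(d/60).round(3)))
E
python3 - <<'E'
from h import *
np.set_printoptions(precision=1,suppress=True)
f=pickle.load(open("top0.pkl","rb"));g=pickle.load(open("side0.pkl","rb"))
print("tipbox ground",atz(f,[[273,121],[312,115.3]],0))
print("jar",atz(f,[[172+632/3,112+95/3]],0),"purple z50",atz(f,[[299,258],[278,233]],50))
# knob axis discs / bars (z 91): top view crop px, side crop px
T=lambda a:[172+a[0]/3,112+a[1]/3]; S=lambda a:[170+a[0]/3,80+a[1]/3]
for n,a,b in(("blue bar ends",[[92,97],[122,58]],[[126,440],[86,402]]),("orange",[[82,202],[117,165]],[[235,460],[197,420]])):
    for p,q in zip(a,b): print(n,tri(f,T(p),g,S(q)))
print("height blue/orange top",tri(f,T([438,281]),g,S([345,217])),tri(f,[407.3,206.6],g,[292.8,104.4]))
go(402,-134,181,-4.6)
E
```

```text
tipbox ground [[ 746.   -33.2]
 [ 760.7 -154.1]]
jar [[ 664.2 -364.2]] purple z50 [[329.3 -90. ]
 [400.2 -33.8]]
blue bar ends [658.6 175.5  66.4]
blue bar ends [697.5 145.   77.1]
orange [555.7 185.9  65. ]
orange [592.5 151.2  72.6]
height blue/orange top [ 476.5 -151.3   45.1] [ 467.2 -408.3   36.8]
t 0.10 yaw 21.30 pos [ 245.  -628.5  180.5] F [-0.2 -0.1 -0. ] open 1.00 j7 -0.07 tilt -1.000
turn total wz units 5.18, then tool shift mm [ 116.8 -505.5   -0.5] units [ 1.9 -8.4 -0. ]
```

Emit:
{"api": "move_arm", "payload": {
  "targets": [
    {"wz": 0.87, "fingers": 0.5},
    {"wz": 0.87, "fingers": 0.5},
    {"wz": 0.86, "fingers": 0.5},
    {"wz": 0.86, "fingers": 0.5},
    {"wz": 0.86, "fingers": 0.5},
    {"wz": 0.86, "fingers": 0.5}
  ]
}}

```text
schema error: expected keys tx, ty, tz, wx, wy, wz, fingers
```

Emit:
{"api": "move_arm", "payload": {
  "targets": [
    {"tx": 0.162, "ty": -0.702, "fingers": 0.5},
    {"tx": 0.162, "ty": -0.702, "fingers": 0.5},
    {"tx": 0.162, "ty": -0.702, "fingers": 0.5},
    {"tx": 0.162, "ty": -0.702, "fingers": 0.5},
    {"tx": 0.162, "ty": -0.702, "fingers": 0.5},
    {"tx": 0.162, "ty": -0.702, "fingers": 0.5},
    {"tx": 0.162, "ty": -0.702, "fingers": 0.5},
    {"tx": 0.162, "ty": -0.702, "fingers": 0.5},
    {"tx": 0.162, "ty": -0.702, "fingers": 0.5},
    {"tx": 0.162, "ty": -0.702, "fingers": 0.5},
    {"tx": 0.162, "ty": -0.702, "fingers": 0.5},
    {"tx": 0.162, "ty": -0.702, "fingers": 0.5}
  ]
}}

```text
schema error: expected keys tx, ty, tz, wx, wy, wz, fingers
```

```bash
python3 -c "
from h import *
go(402,-134,15,-4.6)"
```

```text
t 0.10 yaw 21.30 pos [ 245.  -628.5  180.5] F [-0.2 -0.1 -0. ] open 1.00 j7 -0.07 tilt -1.000
turn total wz units 5.18, then tool shift mm [ 116.8 -505.5  165.5] units [ 1.946 -8.425  2.758]
```

All seven keys are needed in every row.

Emit:
{"api": "move_arm", "payload": {
  "targets": [
    {"tx": 0, "ty": 0, "tz": 0, "wx": 0, "wy": 0, "wz": 0.87, "fingers": 0.5},
    {"tx": 0, "ty": 0, "tz": 0, "wx": 0, "wy": 0, "wz": 0.87, "fingers": 0.5},
    {"tx": 0, "ty": 0, "tz": 0, "wx": 0, "wy": 0, "wz": 0.86, "fingers": 0.5},
    {"tx": 0, "ty": 0, "tz": 0, "wx": 0, "wy": 0, "wz": 0.86, "fingers": 0.5},
    {"tx": 0, "ty": 0, "tz": 0, "wx": 0, "wy": 0, "wz": 0.86, "fingers": 0.5},
    {"tx": 0, "ty": 0, "tz": 0, "wx": 0, "wy": 0, "wz": 0.86, "fingers": 0.5}
  ]
}}

```text
time_s: 0.85
position: [245.1, -628.6, 180.6]
eef_rot: [-0.0, 0.999, -0.041, -0.0]
wrist_force: [0.4, 0.2, -0.2]
opening: 0.502
grasp_force: 0.0
```

Emit:
{"api": "move_arm", "payload": {
  "targets": [
    {"tx": 0.162, "ty": -0.702, "tz": 0, "wx": 0, "wy": 0, "wz": 0, "fingers": 0.5},
    {"tx": 0.162, "ty": -0.702, "tz": 0, "wx": 0, "wy": 0, "wz": 0, "fingers": 0.5},
    {"tx": 0.162, "ty": -0.702, "tz": 0, "wx": 0, "wy": 0, "wz": 0, "fingers": 0.5},
    {"tx": 0.162, "ty": -0.702, "tz": 0, "wx": 0, "wy": 0, "wz": 0, "fingers": 0.5},
    {"tx": 0.162, "ty": -0.702, "tz": 0, "wx": 0, "wy": 0, "wz": 0, "fingers": 0.5},
    {"tx": 0.162, "ty": -0.702, "tz": 0, "wx": 0, "wy": 0, "wz": 0, "fingers": 0.5},
    {"tx": 0.162, "ty": -0.702, "tz": 0, "wx": 0, "wy": 0, "wz": 0, "fingers": 0.5},
    {"tx": 0.162, "ty": -0.702, "tz": 0, "wx": 0, "wy": 0, "wz": 0, "fingers": 0.5},
    {"tx": 0.162, "ty": -0.702, "tz": 0, "wx": 0, "wy": 0, "wz": 0, "fingers": 0.5},
    {"tx": 0.162, "ty": -0.702, "tz": 0, "wx": 0, "wy": 0, "wz": 0, "fingers": 0.5},
    {"tx": 0.162, "ty": -0.702, "tz": 0, "wx": 0, "wy": 0, "wz": 0, "fingers": 0.5},
    {"tx": 0.162, "ty": -0.702, "tz": 0, "wx": 0, "wy": 0, "wz": 0, "fingers": 0.5}
  ]
}}

```text
time_s: 2.35
position: [402.1, -133.0, 181.1]
eef_rot: [0.0, 0.999, -0.04, 0.0]
wrist_force: [-0.2, -0.4, -0.6]
opening: 0.5
grasp_force: 0.0
```

```bash
python3 -c "
from h import *
go(402,-134,15,-4.6)"
```

```text
t 2.35 yaw -4.60 pos [ 402.1 -133.   181.1] F [-0.2 -0.4 -0.6] open 0.50 j7 -1.49 tilt -1.000
turn total wz units -0.00, then tool shift mm [ -0.    1.  166.1] units [-0.     0.017  2.768]
```

Emit:
{"api": "move_arm", "payload": {
  "targets": [
    {"tx": 0, "ty": 0, "tz": 0.6, "wx": 0, "wy": 0, "wz": 0, "fingers": 0.5},
    {"tx": 0, "ty": 0, "tz": 0.6, "wx": 0, "wy": 0, "wz": 0, "fingers": 0.5},
    {"tx": 0, "ty": 0, "tz": 0.6, "wx": 0, "wy": 0, "wz": 0, "fingers": 0.5},
    {"tx": 0, "ty": 0, "tz": 0.6, "wx": 0, "wy": 0, "wz": 0, "fingers": 0.5},
    {"tx": 0, "ty": 0, "tz": 0.36, "wx": 0, "wy": 0, "wz": 0, "fingers": 0.5},
    {"tx": 0.2, "ty": 0, "tz": 0, "wx": 0, "wy": 0, "wz": 0, "fingers": 0.5},
    {"tx": 0.2, "ty": 0, "tz": 0, "wx": 0, "wy": 0, "wz": 0, "fingers": 0.5},
    {"tx": 0.2, "ty": 0, "tz": 0, "wx": 0, "wy": 0, "wz": 0, "fingers": 0.5},
    {"tx": 0.2, "ty": 0, "tz": 0, "wx": 0, "wy": 0, "wz": 0, "fingers": 0.5},
    {"tx": 0.2, "ty": 0, "tz": 0, "wx": 0, "wy": 0, "wz": 0, "fingers": 0.5},
    {"tx": 0.2, "ty": 0, "tz": 0, "wx": 0, "wy": 0, "wz": 0, "fingers": 0.5}
  ]
}}

```text
time_s: 3.72
position: [474.2, -140.2, 15.9]
eef_rot: [0.0, 0.999, -0.04, -0.0]
wrist_force: [-5.4, -0.1, 4.2]
opening: 0.502
grasp_force: 2.7
```

```bash
cat >> h.py <<'E'
TH=np.radians(85.4);U=np.array([np.cos(TH),np.sin(TH)]);V=np.array([-U[1],U[0]])
B={"blue":np.array([672.0,120.4]),"orange":np.array([568.4,128.8]),"green":np.array([464.6,137.1])}
def look(col,tag,near=None,view=False):
    "cassette patch in bay coords, both cameras"
    for n in("top","side"):
        f=grab_frame(n);cv2.imwrite(f"pics/{n}_{tag}.png",f["img"][:,:,::-1]);pickle.dump(f,open(f"{n}_{tag}.pkl","wb"))
        for c in blobs(f,col,150):
            (x,y),(w,h),a=rect(f,c,50)
            if 62<min(w,h)<88 and 70<max(w,h)<105 and 400<x<760 and -470<y<140:
                if w<h:a+=90
                a=(a)%180; o=np.array([x,y])+7*np.array([np.cos(np.radians(a)),np.sin(np.radians(a))]);d=o-B[col]
                print(n,col,"origin",o.round(1),"head %.1f size %.0f %.0f"%(a,w,h),"bay x %.1f y %.1f"%(d@U,d@V))
E
python3 -c "
from h import *
look('blue','b1');go(0,0,15,-4.6)"
```

```text
side blue origin [ 530.5 -139.9] head 85.2 size 93 80 bay x -270.8 y 120.1
t 3.83 yaw -4.58 pos [ 475.7 -140.1   15.9] F [-0.5 -0.3 -0.4] open 0.50 j7 -1.60 tilt -1.000
turn total wz units 0.00, then tool shift mm [-485.4 -101.5    0.9] units [-8.089 -1.692  0.016]
```

Emit:
{"api": "move_arm", "payload": {
  "targets": [
    {"tx": 0.2, "ty": 0, "tz": 0, "wx": 0, "wy": 0, "wz": 0, "fingers": 0.5},
    {"tx": 0.2, "ty": 0, "tz": 0, "wx": 0, "wy": 0, "wz": 0, "fingers": 0.5},
    {"tx": 0.2, "ty": 0, "tz": 0, "wx": 0, "wy": 0, "wz": 0, "fingers": 0.5},
    {"tx": 0.2, "ty": 0, "tz": 0, "wx": 0, "wy": 0, "wz": 0, "fingers": 0.5},
    {"tx": 0.2, "ty": 0, "tz": 0, "wx": 0, "wy": 0, "wz": 0, "fingers": 0.5},
    {"tx": 0.2, "ty": 0, "tz": 0, "wx": 0, "wy": 0, "wz": 0, "fingers": 0.5},
    {"tx": 0.2, "ty": 0, "tz": 0, "wx": 0, "wy": 0, "wz": 0, "fingers": 0.5},
    {"tx": 0.2, "ty": 0, "tz": 0, "wx": 0, "wy": 0, "wz": 0, "fingers": 0.5},
    {"tx": 0.14, "ty": 0, "tz": 0, "wx": 0, "wy": 0, "wz": 0, "fingers": 0.5},
    {"tx": 0.12, "ty": 0, "tz": 0, "wx": 0, "wy": 0, "wz": 0, "fingers": 0.5},
    {"tx": 0.08, "ty": 0, "tz": 0, "wx": 0, "wy": 0, "wz": 0, "fingers": 0.5},
    {"tx": 0.04, "ty": 0, "tz": 0, "wx": 0, "wy": 0, "wz": 0, "fingers": 0.5}
  ]
}}

```text
time_s: 5.32
position: [592.3, -149.7, 15.5]
eef_rot: [-0.0, 0.999, -0.04, -0.0]
wrist_force: [-5.0, 0.6, 4.3]
opening: 0.5
grasp_force: 2.5
```

Emit:
{"api": "move_arm", "payload": {
  "targets": [
    {"tx": -0.3, "ty": 0, "tz": 0, "wx": 0, "wy": 0, "wz": 0, "fingers": 0.5},
    {"tx": -0.6, "ty": 0, "tz": 0, "wx": 0, "wy": 0, "wz": 0, "fingers": 0.5},
    {"tx": -0.3, "ty": 0.4, "tz": -0.5, "wx": 0, "wy": 0, "wz": 0, "fingers": 0.5},
    {"tx": 0, "ty": 0.6, "tz": -0.7, "wx": 0, "wy": 0, "wz": 0, "fingers": 0.5},
    {"tx": 0, "ty": 0.8, "tz": -0.4, "wx": 0, "wy": 0, "wz": 0, "fingers": 0.5}
  ]
}}

```text
time_s: 5.95
position: [513.0, -252.3, 114.0]
eef_rot: [0.0, 0.999, -0.039, 0.002]
wrist_force: [0.7, -0.1, -0.5]
opening: 0.5
grasp_force: 0.0
```

```bash
python3 -c "
from h import *
look('blue','b2');go(0,0,15,-4.6)"
```

```text
top blue origin [ 644.7 -149.2] head 85.0 size 85 77 bay x -270.9 y 5.6
side blue origin [ 647.5 -149.1] head 85.3 size 91 80 bay x -270.6 y 2.8
t 6.05 yaw -4.95 pos [ 512.6 -257.7  114.6] F [-0.4  0.2  0.1] open 0.50 j7 -1.36 tilt -1.000
turn total wz units -0.07, then tool shift mm [-531.6 -215.8   99.6] units [-8.86  -3.596  1.66 ]
```

Emit:
{"api": "move_arm", "payload": {
  "targets": [
    {"tx": 0, "ty": 0, "tz": 0, "wx": 0, "wy": 0, "wz": -1, "fingers": 0.5},
    {"tx": 0, "ty": 0, "tz": 0, "wx": 0, "wy": 0, "wz": -1, "fingers": 0.5},
    {"tx": 0, "ty": 0, "tz": 0, "wx": 0, "wy": 0, "wz": -1, "fingers": 0.5},
    {"tx": 0, "ty": 0, "tz": 0, "wx": 0, "wy": 0, "wz": -1, "fingers": 0.5},
    {"tx": 0, "ty": 0, "tz": 0, "wx": 0, "wy": 0, "wz": -1, "fingers": 0.5},
    {"tx": 0, "ty": 0, "tz": 0, "wx": 0, "wy": 0, "wz": -1, "fingers": 0.5},
    {"tx": 0, "ty": 0, "tz": 0, "wx": 0, "wy": 0, "wz": -1, "fingers": 0.5},
    {"tx": 0, "ty": 0, "tz": 0, "wx": 0, "wy": 0, "wz": -1, "fingers": 0.5},
    {"tx": 0, "ty": 0, "tz": 0, "wx": 0, "wy": 0, "wz": -1, "fingers": 0.5},
    {"tx": 0, "ty": 0, "tz": 0, "wx": 0, "wy": 0, "wz": -1, "fingers": 0.5},
    {"tx": 0, "ty": 0, "tz": 0, "wx": 0, "wy": 0, "wz": -1, "fingers": 0.5},
    {"tx": 0, "ty": 0, "tz": 0, "wx": 0, "wy": 0, "wz": -1, "fingers": 0.5}
  ]
}}

```text
time_s: 7.55
position: [512.3, -251.3, 111.4]
eef_rot: [0.0, 0.885, 0.466, 0.0]
wrist_force: [0.6, 0.3, -0.0]
opening: 0.501
grasp_force: 0.0
```

Emit:
{"api": "move_arm", "payload": {
  "targets": [
    {"tx": 0, "ty": 0, "tz": 0, "wx": 0, "wy": 0, "wz": -1, "fingers": 0.5},
    {"tx": 0, "ty": 0, "tz": 0, "wx": 0, "wy": 0, "wz": -1, "fingers": 0.5},
    {"tx": 0, "ty": 0, "tz": 0, "wx": 0, "wy": 0, "wz": -1, "fingers": 0.5},
    {"tx": 0, "ty": 0, "tz": 0, "wx": 0, "wy": 0, "wz": -1, "fingers": 0.5},
    {"tx": 0, "ty": 0, "tz": 0, "wx": 0, "wy": 0, "wz": -1, "fingers": 0.5},
    {"tx": 0, "ty": 0, "tz": 0, "wx": 0, "wy": 0, "wz": -0.7, "fingers": 0.5},
    {"tx": 0, "ty": 0, "tz": 0, "wx": 0, "wy": 0, "wz": 0, "fingers": 0.5}
  ]
}}

```text
time_s: 8.43
position: [512.1, -251.4, 111.4]
eef_rot: [0.0, 0.744, 0.668, 0.0]
wrist_force: [0.1, 0.2, 0.9]
opening: 0.498
grasp_force: 0.0
```

```bash
python3 -c "
from h import *
go(637.9,-233.9,15,83.4)"
```

```text
t 8.43 yaw 83.88 pos [ 512.1 -251.4  111.4] F [0.1 0.2 0.9] open 0.50 j7 0.06 tilt -1.000
turn total wz units 0.10, then tool shift mm [ 31.8 122.9  96.4] units [0.53  2.049 1.607]
```

Emit:
{"api": "move_arm", "payload": {
  "targets": [
    {"tx": 0, "ty": 0.512, "tz": 0, "wx": 0, "wy": 0, "wz": 0.1, "fingers": 0.5},
    {"tx": 0.17, "ty": 0.512, "tz": 0, "wx": 0, "wy": 0, "wz": 0, "fingers": 0.5},
    {"tx": 0.18, "ty": 0.512, "tz": 0, "wx": 0, "wy": 0, "wz": 0, "fingers": 0.5},
    {"tx": 0.18, "ty": 0.512, "tz": 0.4, "wx": 0, "wy": 0, "wz": 0, "fingers": 0.5},
    {"tx": 0, "ty": 0, "tz": 0.6, "wx": 0, "wy": 0, "wz": 0, "fingers": 0.5},
    {"tx": 0, "ty": 0, "tz": 0.6, "wx": 0, "wy": 0, "wz": 0, "fingers": 0.5},
    {"tx": 0.2, "ty": 0, "tz": 0, "wx": 0, "wy": 0, "wz": 0, "fingers": 0.5},
    {"tx": 0.2, "ty": 0, "tz": 0, "wx": 0, "wy": 0, "wz": 0, "fingers": 0.5},
    {"tx": 0.2, "ty": 0, "tz": 0, "wx": 0, "wy": 0, "wz": 0, "fingers": 0.5},
    {"tx": 0.2, "ty": 0, "tz": 0, "wx": 0, "wy": 0, "wz": 0, "fingers": 0.5},
    {"tx": 0.2, "ty": 0, "tz": 0, "wx": 0, "wy": 0, "wz": 0, "fingers": 0.5},
    {"tx": 0.2, "ty": 0, "tz": 0, "wx": 0, "wy": 0, "wz": 0, "fingers": 0.5}
  ]
}}

```text
time_s: 9.93
position: [646.6, -162.6, 16.9]
eef_rot: [0.001, 0.747, 0.665, 0.0]
wrist_force: [-1.0, -5.4, 4.5]
opening: 0.5
grasp_force: 2.7
```

Emit:
{"api": "move_arm", "payload": {
  "targets": [
    {"tx": 0.2, "ty": 0, "tz": 0, "wx": 0, "wy": 0, "wz": 0, "fingers": 0.5},
    {"tx": 0.2, "ty": 0, "tz": 0, "wx": 0, "wy": 0, "wz": 0, "fingers": 0.5},
    {"tx": 0.2, "ty": 0, "tz": 0, "wx": 0, "wy": 0, "wz": 0, "fingers": 0.5},
    {"tx": 0.2, "ty": 0, "tz": 0, "wx": 0, "wy": 0, "wz": 0, "fingers": 0.5},
    {"tx": 0.1, "ty": 0, "tz": 0, "wx": 0, "wy": 0, "wz": 0, "fingers": 0.5}
  ]
}}

```text
time_s: 10.55
position: [652.8, -108.3, 16.7]
eef_rot: [0.001, 0.747, 0.665, 0.0]
wrist_force: [-1.1, -6.3, 5.3]
opening: 0.501
grasp_force: 2.7
```

```bash
python3 -c "
from h import *
look('blue','b3');go(*(B['blue']-95.5*U),15,85.4)"
```

```text
top blue origin [659.  -41.7] head 84.8 size 80 77 bay x -162.7 y -0.0
side blue origin [661.6 -44.1] head 83.7 size 91 80 bay x -164.9 y -2.8
t 10.65 yaw 83.44 pos [ 652.5 -107.8   16.2] F [-0.1  0.9 -0.4] open 0.50 j7 -0.30 tilt -1.000
turn total wz units -0.39, then tool shift mm [133.5   1.2   1.2] units [2.225 0.019 0.02 ]
```

Emit:
{"api": "move_arm", "payload": {
  "targets": [
    {"tx": 0.15, "ty": 0, "tz": 0, "wx": 0, "wy": 0, "wz": -0.2, "fingers": 0.5},
    {"tx": 0.15, "ty": 0, "tz": 0, "wx": 0, "wy": 0, "wz": -0.19, "fingers": 0.5},
    {"tx": 0.2, "ty": 0, "tz": 0, "wx": 0, "wy": 0, "wz": 0, "fingers": 0.5},
    {"tx": 0.2, "ty": 0, "tz": 0, "wx": 0, "wy": 0, "wz": 0, "fingers": 0.5},
    {"tx": 0.2, "ty": 0, "tz": 0, "wx": 0, "wy": 0, "wz": 0, "fingers": 0.5},
    {"tx": 0.2, "ty": 0, "tz": 0, "wx": 0, "wy": 0, "wz": 0, "fingers": 0.5},
    {"tx": 0.2, "ty": 0, "tz": 0, "wx": 0, "wy": 0, "wz": 0, "fingers": 0.5}
  ]
}}

```text
time_s: 11.52
position: [658.9, -31.5, 15.8]
eef_rot: [0.0, 0.735, 0.678, -0.0]
wrist_force: [-0.8, -6.1, 5.4]
opening: 0.5
grasp_force: 2.8
```

Emit:
{"api": "move_arm", "payload": {
  "targets": [
    {"tx": 0.2, "ty": 0, "tz": 0, "wx": 0, "wy": 0, "wz": 0, "fingers": 0.5},
    {"tx": 0.2, "ty": 0, "tz": 0, "wx": 0, "wy": 0, "wz": 0, "fingers": 0.5},
    {"tx": 0.15, "ty": 0, "tz": 0, "wx": 0, "wy": 0, "wz": 0, "fingers": 0.5},
    {"tx": 0.1, "ty": 0, "tz": 0, "wx": 0, "wy": 0, "wz": 0, "fingers": 0.5},
    {"tx": 0.05, "ty": 0, "tz": 0, "wx": 0, "wy": 0, "wz": 0, "fingers": 0.5}
  ]
}}

```text
time_s: 12.15
position: [662.1, 10.8, 15.5]
eef_rot: [0.0, 0.735, 0.678, -0.0]
wrist_force: [-0.9, -4.8, 5.4]
opening: 0.5
grasp_force: 2.7
```

```bash
python3 -c "
from h import *
look('blue','b4');go(*(B['blue']-95.5*U),15,85.4)"
```

```text
top blue origin [660.3  75.6] head 175.5 size 69 77 bay x -45.6 y 8.1
side blue origin [669.4  75.4] head 85.4 size 91 80 bay x -45.1 y -1.0
t 12.25 yaw 85.36 pos [662.2  11.1  15.5] F [ 0.4 -2.4  1.5] open 0.50 j7 -0.46 tilt -1.000
turn total wz units -0.01, then tool shift mm [14.2  1.1  0.5] units [0.237 0.018 0.008]
```

Emit:
{"api": "move_arm", "payload": {
  "targets": [
    {"tx": 0.08, "ty": 0, "tz": 0, "wx": 0, "wy": 0, "wz": 0, "fingers": 0.5},
    {"tx": 0.06, "ty": 0, "tz": 0, "wx": 0, "wy": 0, "wz": 0, "fingers": 0.5},
    {"tx": 0.03, "ty": 0, "tz": 0, "wx": 0, "wy": 0, "wz": 0, "fingers": 0.5}
  ]
}}

```text
time_s: 12.62
position: [662.9, 21.2, 15.4]
eef_rot: [-0.0, 0.735, 0.678, -0.0]
wrist_force: [-1.2, -5.1, 3.2]
opening: 0.501
grasp_force: 2.2
```

Emit:
{"api": "move_arm", "payload": {
  "targets": [
    {"tx": 0.03, "ty": 0, "tz": 0, "wx": 0, "wy": 0, "wz": 0, "fingers": 0.5}
  ]
}}

```text
time_s: 12.75
position: [663.1, 22.8, 15.4]
eef_rot: [-0.0, 0.735, 0.678, -0.0]
wrist_force: [-0.9, -3.8, 1.7]
opening: 0.502
grasp_force: 2.1
```

Emit:
{"api": "move_arm", "payload": {
  "targets": [
    {"tx": 0.03, "ty": 0, "tz": 0, "wx": 0, "wy": 0, "wz": 0, "fingers": 0.5}
  ]
}}

```text
time_s: 12.88
position: [663.2, 24.7, 15.5]
eef_rot: [-0.0, 0.735, 0.678, -0.0]
wrist_force: [0.1, -3.8, 2.1]
opening: 0.499
grasp_force: 1.9
```

```bash
python3 -c "
from h import *
go(*(B['blue']-95.5*U),15,85.4)"
```

```text
t 12.88 yaw 85.34 pos [663.2  24.7  15.5] F [ 0.1 -3.8  2.1] open 0.50 j7 -0.48 tilt -1.000
turn total wz units -0.01, then tool shift mm [0.6 1.1 0.5] units [0.01  0.018 0.008]
```

Not yet at the stop, so I'll keep going in small steps until the force rises.

Emit:
{"api": "move_arm", "payload": {
  "targets": [
    {"tx": 0.03, "ty": 0, "tz": 0, "wx": 0, "wy": 0, "wz": 0, "fingers": 0.5}
  ]
}}

```text
time_s: 13.0
position: [663.4, 25.9, 15.4]
eef_rot: [0.0, 0.735, 0.678, -0.0]
wrist_force: [-0.6, -10.1, 4.0]
opening: 0.501
grasp_force: 5.0
```

Emit:
{"api": "move_arm", "payload": {
  "targets": [
    {"tx": 0.03, "ty": 0, "tz": 0, "wx": 0, "wy": 0, "wz": 0, "fingers": 0.5}
  ]
}}

```text
time_s: 13.12
position: [663.4, 26.0, 15.4]
eef_rot: [0.001, 0.736, 0.677, -0.001]
wrist_force: [-1.5, -16.3, 6.7]
opening: 0.499
grasp_force: 8.3
```

```bash
python3 -c "
from h import *
look('blue','b5');go(*(B['blue']-95.5*U),15,85.4)"
```

```text
top blue origin [661.1  91.9] head 175.1 size 67 76 bay x -29.3 y 8.6
side blue origin [670.6  90.2] head 85.8 size 91 80 bay x -30.3 y -1.0
t 13.22 yaw 85.28 pos [663.4  25.9  15.4] F [ -1.5 -12.3   4.7] open 0.50 j7 -0.48 tilt -1.000
turn total wz units -0.02, then tool shift mm [-0.6  1.   0.4] units [-0.01   0.016  0.007]
```

Emit:
{"api": "move_arm", "payload": {
  "targets": [
    {"tx": -0.3, "ty": 0, "tz": 0, "wx": 0, "wy": 0, "wz": 0, "fingers": 0.5},
    {"tx": -0.8, "ty": 0, "tz": -0.3, "wx": 0, "wy": 0, "wz": 0, "fingers": 0.5},
    {"tx": -0.8, "ty": 0, "tz": -0.7, "wx": 0, "wy": 0, "wz": 0.5, "fingers": 0.5},
    {"tx": -0.8, "ty": 0, "tz": -0.7, "wx": 0, "wy": 0, "wz": 1, "fingers": 0.5},
    {"tx": 0, "ty": 0, "tz": 0, "wx": 0, "wy": 0, "wz": 1, "fingers": 0.5},
    {"tx": 0, "ty": 0, "tz": 0, "wx": 0, "wy": 0, "wz": 1, "fingers": 0.5},
    {"tx": 0, "ty": 0, "tz": 0, "wx": 0, "wy": 0, "wz": 1, "fingers": 0.5},
    {"tx": 0, "ty": 0, "tz": 0, "wx": 0, "wy": 0, "wz": 1, "fingers": 0.5},
    {"tx": 0, "ty": 0, "tz": 0, "wx": 0, "wy": 0, "wz": 1, "fingers": 0.5},
    {"tx": 0, "ty": 0, "tz": 0, "wx": 0, "wy": 0, "wz": 1, "fingers": 0.5},
    {"tx": 0, "ty": 0, "tz": 0, "wx": 0, "wy": 0, "wz": 1, "fingers": 0.5},
    {"tx": 0, "ty": 0, "tz": 0, "wx": 0, "wy": 0, "wz": 1, "fingers": 0.5}
  ]
}}

```text
time_s: 14.72
position: [648.4, -131.0, 115.6]
eef_rot: [-0.0, 0.946, 0.323, 0.0]
wrist_force: [0.4, 0.6, 0.3]
opening: 0.501
grasp_force: 0.0
```

Emit:
{"api": "move_arm", "payload": {
  "targets": [
    {"tx": 0, "ty": 0, "tz": 0, "wx": 0, "wy": 0, "wz": 1, "fingers": 0.5},
    {"tx": 0, "ty": 0, "tz": 0, "wx": 0, "wy": 0, "wz": 1, "fingers": 0.5},
    {"tx": 0, "ty": 0, "tz": 0, "wx": 0, "wy": 0, "wz": 1, "fingers": 0.5},
    {"tx": 0, "ty": 0, "tz": 0, "wx": 0, "wy": 0, "wz": 1, "fingers": 0.5},
    {"tx": 0, "ty": 0, "tz": 0, "wx": 0, "wy": 0, "wz": 1, "fingers": 0.5},
    {"tx": 0, "ty": 0, "tz": 0, "wx": 0, "wy": 0, "wz": 1, "fingers": 0.5},
    {"tx": 0, "ty": 0, "tz": 0, "wx": 0, "wy": 0, "wz": 1, "fingers": 0.5},
    {"tx": 0, "ty": 0, "tz": 0, "wx": 0, "wy": 0, "wz": 1, "fingers": 0.5},
    {"tx": 0, "ty": 0, "tz": 0, "wx": 0, "wy": 0, "wz": 0.5, "fingers": 0.5},
    {"tx": 0, "ty": 0, "tz": 0, "wx": 0, "wy": 0, "wz": 0, "fingers": 0.5}
  ]
}}

```text
time_s: 15.98
position: [648.5, -131.0, 115.6]
eef_rot: [-0.0, 0.999, -0.04, -0.0]
wrist_force: [0.0, -0.5, -0.1]
opening: 0.501
grasp_force: 0.0
```

```bash
python3 -c "
from h import *
look('blue','b6');go(385,-387,115,-4.6)"
```

```text
top blue origin [668.1  89.3] head 85.2 size 85 77 bay x -31.3 y 1.4
side blue origin [670.5  90.3] head 85.8 size 91 80 bay x -30.1 y -1.0
t 16.07 yaw -4.58 pos [ 648.5 -131.   115.7] F [ 0.3  0.5 -0.5] open 0.50 j7 -1.60 tilt -1.000
turn total wz units 0.00, then tool shift mm [-242.1  276.3    0.7] units [-4.036  4.604  0.012]
```

Emit:
{"api": "move_arm", "payload": {
  "targets": [
    {"tx": -0.448, "ty": 0.512, "tz": 0, "wx": 0, "wy": 0, "wz": 0, "fingers": 0.5},
    {"tx": -0.448, "ty": 0.512, "tz": 0, "wx": 0, "wy": 0, "wz": 0, "fingers": 0.5},
    {"tx": -0.448, "ty": 0.512, "tz": 0, "wx": 0, "wy": 0, "wz": 0, "fingers": 0.5},
    {"tx": -0.448, "ty": 0.512, "tz": 0, "wx": 0, "wy": 0, "wz": 0, "fingers": 0.5},
    {"tx": -0.448, "ty": 0.512, "tz": 0, "wx": 0, "wy": 0, "wz": 0, "fingers": 0.5},
    {"tx": -0.448, "ty": 0.512, "tz": 0, "wx": 0, "wy": 0, "wz": 0, "fingers": 0.5},
    {"tx": -0.448, "ty": 0.512, "tz": 0, "wx": 0, "wy": 0, "wz": 0, "fingers": 0.5},
    {"tx": -0.448, "ty": 0.512, "tz": 0, "wx": 0, "wy": 0, "wz": 0, "fingers": 0.5},
    {"tx": -0.448, "ty": 0.512, "tz": 0, "wx": 0, "wy": 0, "wz": 0, "fingers": 0.5},
    {"tx": 0, "ty": 0, "tz": 0, "wx": 0, "wy": 0, "wz": 0, "fingers": 0.5}
  ]
}}

```text
time_s: 17.32
position: [382.6, -389.3, 115.9]
eef_rot: [0.0, 0.999, -0.042, -0.0]
wrist_force: [0.7, -0.3, 0.6]
opening: 0.502
grasp_force: 0.0
```

```bash
python3 -c "
from h import *
look('orange','o0');go(385,-387,15,-4.6)"
```

```text
top orange origin [ 462.1 -393.4] head 98.6 size 79 87 bay x -529.0 y 64.1
side orange origin [ 466.4 -395.2] head 98.2 size 80 94 bay x -530.5 y 59.7
t 17.43 yaw -4.65 pos [ 385.2 -387.   115.9] F [ 0.2  0.3 -0.9] open 0.50 j7 -0.99 tilt -1.000
turn total wz units -0.01, then tool shift mm [ -0.2   0.  100.9] units [-4.000e-03  1.000e-03  1.681e+00]
```

Emit:
{"api": "move_arm", "payload": {
  "targets": [
    {"tx": 0, "ty": 0, "tz": 0.6, "wx": 0, "wy": 0, "wz": 0, "fingers": 0.5},
    {"tx": 0, "ty": 0, "tz": 0.6, "wx": 0, "wy": 0, "wz": 0, "fingers": 0.5},
    {"tx": 0, "ty": 0, "tz": 0.48, "wx": 0, "wy": 0, "wz": 0, "fingers": 0.5},
    {"tx": 0.2, "ty": 0, "tz": 0, "wx": 0, "wy": 0, "wz": 0, "fingers": 0.5},
    {"tx": 0.2, "ty": 0, "tz": 0, "wx": 0, "wy": 0, "wz": 0, "fingers": 0.5},
    {"tx": 0.2, "ty": 0, "tz": 0, "wx": 0, "wy": 0, "wz": 0, "fingers": 0.5},
    {"tx": 0.2, "ty": 0, "tz": 0, "wx": 0, "wy": 0, "wz": 0, "fingers": 0.5},
    {"tx": 0.2, "ty": 0, "tz": 0, "wx": 0, "wy": 0, "wz": 0, "fingers": 0.5},
    {"tx": 0.2, "ty": 0, "tz": 0, "wx": 0, "wy": 0, "wz": 0, "fingers": 0.5},
    {"tx": 0.14, "ty": 0, "tz": 0, "wx": 0, "wy": 0, "wz": 0, "fingers": 0.5},
    {"tx": 0.1, "ty": 0, "tz": 0, "wx": 0, "wy": 0, "wz": 0, "fingers": 0.5},
    {"tx": 0.06, "ty": 0, "tz": 0, "wx": 0, "wy": 0, "wz": 0, "fingers": 0.5}
  ]
}}

```text
time_s: 18.92
position: [474.9, -394.4, 14.9]
eef_rot: [-0.0, 0.999, -0.041, -0.0]
wrist_force: [-4.1, 0.1, 3.1]
opening: 0.499
grasp_force: 2.0
```

```bash
python3 -c "
from h import *
look('orange','o1');go(385,-387,15,-4.6)"
```

```text
side orange origin [ 528.3 -410.7] head 85.3 size 95 81 bay x -541.0 y -3.3
t 19.02 yaw -4.64 pos [ 475.2 -394.4   15. ] F [-0.   0.2 -0.5] open 0.50 j7 -1.07 tilt -1.000
turn total wz units -0.01, then tool shift mm [-90.5  -0.1  -0. ] units [-1.509 -0.002 -0.   ]
```

Emit:
{"api": "move_arm", "payload": {
  "targets": [
    {"tx": -0.4, "ty": 0, "tz": 0, "wx": 0, "wy": 0, "wz": 0, "fingers": 0.5},
    {"tx": -0.4, "ty": 0, "tz": -0.6, "wx": 0, "wy": 0, "wz": 0, "fingers": 0.5},
    {"tx": 0, "ty": 0.7, "tz": -0.6, "wx": 0, "wy": 0, "wz": 0, "fingers": 0.5},
    {"tx": 0, "ty": 0.7, "tz": -0.5, "wx": 0, "wy": 0, "wz": -1, "fingers": 0.5},
    {"tx": 0, "ty": 0, "tz": 0, "wx": 0, "wy": 0, "wz": -1, "fingers": 0.5},
    {"tx": 0, "ty": 0, "tz": 0, "wx": 0, "wy": 0, "wz": -1, "fingers": 0.5},
    {"tx": 0, "ty": 0, "tz": 0, "wx": 0, "wy": 0, "wz": -1, "fingers": 0.5},
    {"tx": 0, "ty": 0, "tz": 0, "wx": 0, "wy": 0, "wz": -1, "fingers": 0.5},
    {"tx": 0, "ty": 0, "tz": 0, "wx": 0, "wy": 0, "wz": -1, "fingers": 0.5},
    {"tx": 0, "ty": 0, "tz": 0, "wx": 0, "wy": 0, "wz": -1, "fingers": 0.5},
    {"tx": 0, "ty": 0, "tz": 0, "wx": 0, "wy": 0, "wz": -1, "fingers": 0.5},
    {"tx": 0, "ty": 0, "tz": 0, "wx": 0, "wy": 0, "wz": -1, "fingers": 0.5}
  ]
}}

```text
time_s: 20.52
position: [420.3, -474.3, 117.1]
eef_rot: [0.0, 0.938, 0.346, 0.0]
wrist_force: [1.0, 0.6, 0.4]
opening: 0.501
grasp_force: 0.0
```

Emit:
{"api": "move_arm", "payload": {
  "targets": [
    {"tx": 0, "ty": 0, "tz": 0, "wx": 0, "wy": 0, "wz": -1, "fingers": 0.5},
    {"tx": 0, "ty": 0, "tz": 0, "wx": 0, "wy": 0, "wz": -1, "fingers": 0.5},
    {"tx": 0, "ty": 0, "tz": 0, "wx": 0, "wy": 0, "wz": -1, "fingers": 0.5},
    {"tx": 0, "ty": 0, "tz": 0, "wx": 0, "wy": 0, "wz": -1, "fingers": 0.5},
    {"tx": 0, "ty": 0, "tz": 0, "wx": 0, "wy": 0, "wz": -1, "fingers": 0.5},
    {"tx": 0, "ty": 0, "tz": 0, "wx": 0, "wy": 0, "wz": -1, "fingers": 0.5},
    {"tx": 0, "ty": 0, "tz": 0, "wx": 0, "wy": 0, "wz": -1, "fingers": 0.5},
    {"tx": 0, "ty": 0, "tz": 0, "wx": 0, "wy": 0, "wz": -1, "fingers": 0.5},
    {"tx": 0, "ty": 0, "tz": 0, "wx": 0, "wy": 0, "wz": -1, "fingers": 0.5},
    {"tx": 0, "ty": 0, "tz": 0, "wx": 0, "wy": 0, "wz": 0, "fingers": 0.5}
  ]
}}

```text
time_s: 21.78
position: [420.2, -474.2, 117.0]
eef_rot: [0.0, 0.735, 0.678, 0.0]
wrist_force: [0.4, 0.5, -0.2]
opening: 0.5
grasp_force: 0.0
```

```bash
python3 -c "
from h import *
look('orange','o2');go(519.7,-494.7,15,85.4)"
```

```text
top orange origin [ 526.2 -409.2] head 85.3 size 86 77 bay x -539.6 y -1.1
side orange origin [ 528.6 -410.8] head 85.3 size 95 80 bay x -541.0 y -3.6
t 21.88 yaw 85.22 pos [ 420.1 -474.2  117. ] F [-0.6 -0.9  0. ] open 0.50 j7 0.52 tilt -1.000
turn total wz units -0.04, then tool shift mm [-12.4 100.9 102. ] units [-0.207  1.681  1.7  ]
```

Emit:
{"api": "move_arm", "payload": {
  "targets": [
    {"tx": -0.05, "ty": 0.56, "tz": 0, "wx": 0, "wy": 0, "wz": -0.08, "fingers": 0.5},
    {"tx": -0.1, "ty": 0.56, "tz": 0, "wx": 0, "wy": 0, "wz": 0, "fingers": 0.5},
    {"tx": -0.06, "ty": 0.56, "tz": 0.4, "wx": 0, "wy": 0, "wz": 0, "fingers": 0.5},
    {"tx": 0, "ty": 0, "tz": 0.65, "wx": 0, "wy": 0, "wz": 0, "fingers": 0.5},
    {"tx": 0, "ty": 0, "tz": 0.65, "wx": 0, "wy": 0, "wz": 0, "fingers": 0.5},
    {"tx": 0.2, "ty": 0, "tz": 0, "wx": 0, "wy": 0, "wz": 0, "fingers": 0.5},
    {"tx": 0.2, "ty": 0, "tz": 0, "wx": 0, "wy": 0, "wz": 0, "fingers": 0.5},
    {"tx": 0.3, "ty": 0, "tz": 0, "wx": 0, "wy": 0, "wz": 0, "fingers": 0.5},
    {"tx": 0.3, "ty": 0, "tz": 0, "wx": 0, "wy": 0, "wz": 0, "fingers": 0.5},
    {"tx": 0.3, "ty": 0, "tz": 0, "wx": 0, "wy": 0, "wz": 0, "fingers": 0.5},
    {"tx": 0.3, "ty": 0, "tz": 0, "wx": 0, "wy": 0, "wz": 0, "fingers": 0.5},
    {"tx": 0.3, "ty": 0, "tz": 0, "wx": 0, "wy": 0, "wz": 0, "fingers": 0.5}
  ]
}}

```text
time_s: 23.38
position: [528.3, -379.8, 15.3]
eef_rot: [0.0, 0.733, 0.68, 0.0]
wrist_force: [0.0, -3.2, 3.5]
opening: 0.499
grasp_force: 1.9
```

Emit:
{"api": "move_arm", "payload": {
  "targets": [
    {"tx": 0.3, "ty": 0, "tz": 0, "wx": 0, "wy": 0, "wz": 0, "fingers": 0.5},
    {"tx": 0.3, "ty": 0, "tz": 0, "wx": 0, "wy": 0, "wz": 0, "fingers": 0.5},
    {"tx": 0.3, "ty": 0, "tz": 0, "wx": 0, "wy": 0, "wz": 0, "fingers": 0.5},
    {"tx": 0.3, "ty": 0, "tz": 0, "wx": 0, "wy": 0, "wz": 0, "fingers": 0.5},
    {"tx": 0.3, "ty": 0, "tz": 0, "wx": 0, "wy": 0, "wz": 0, "fingers": 0.5},
    {"tx": 0.3, "ty": 0, "tz": 0, "wx": 0, "wy": 0, "wz": 0, "fingers": 0.5},
    {"tx": 0.3, "ty": 0, "tz": 0, "wx": 0, "wy": 0, "wz": 0, "fingers": 0.5},
    {"tx": 0.3, "ty": 0, "tz": 0, "wx": 0, "wy": 0, "wz": 0, "fingers": 0.5},
    {"tx": 0.2, "ty": 0, "tz": 0, "wx": 0, "wy": 0, "wz": 0, "fingers": 0.5},
    {"tx": 0.1, "ty": 0, "tz": 0, "wx": 0, "wy": 0, "wz": 0, "fingers": 0.5}
  ]
}}

```text
time_s: 24.62
position: [540.1, -218.3, 14.9]
eef_rot: [-0.0, 0.733, 0.681, 0.0]
wrist_force: [-1.2, -2.7, 2.1]
opening: 0.5
grasp_force: 1.5
```

```bash
python3 -c "
from h import *
look('orange','o3');go(*(B['orange']-95*U),15,85.4)"
```

```text
top orange origin [ 544.5 -155.9] head 85.8 size 88 77 bay x -285.7 y 1.0
side orange origin [ 547.  -154.3] head 85.9 size 93 80 bay x -283.9 y -1.4
t 24.73 yaw 85.79 pos [ 540.1 -218.4   14.9] F [ 0.1  0.2 -0.3] open 0.50 j7 -0.01 tilt -1.000
turn total wz units 0.08, then tool shift mm [ 2.533e+02  4.000e-01 -1.000e-01] units [ 4.222e+00  6.000e-03 -2.000e-03]
```

Emit:
{"api": "move_arm", "payload": {
  "targets": [
    {"tx": 0.15, "ty": 0, "tz": 0, "wx": 0, "wy": 0, "wz": 0.09, "fingers": 0.5},
    {"tx": 0.3, "ty": 0, "tz": 0, "wx": 0, "wy": 0, "wz": 0, "fingers": 0.5},
    {"tx": 0.3, "ty": 0, "tz": 0, "wx": 0, "wy": 0, "wz": 0, "fingers": 0.5},
    {"tx": 0.3, "ty": 0, "tz": 0, "wx": 0, "wy": 0, "wz": 0, "fingers": 0.5},
    {"tx": 0.3, "ty": 0, "tz": 0, "wx": 0, "wy": 0, "wz": 0, "fingers": 0.5},
    {"tx": 0.3, "ty": 0, "tz": 0, "wx": 0, "wy": 0, "wz": 0, "fingers": 0.5},
    {"tx": 0.3, "ty": 0, "tz": 0, "wx": 0, "wy": 0, "wz": 0, "fingers": 0.5},
    {"tx": 0.3, "ty": 0, "tz": 0, "wx": 0, "wy": 0, "wz": 0, "fingers": 0.5},
    {"tx": 0.2, "ty": 0, "tz": 0, "wx": 0, "wy": 0, "wz": 0, "fingers": 0.5},
    {"tx": 0.2, "ty": 0, "tz": 0, "wx": 0, "wy": 0, "wz": 0, "fingers": 0.5},
    {"tx": 0.2, "ty": 0, "tz": 0, "wx": 0, "wy": 0, "wz": 0, "fingers": 0.5}
  ]
}}

```text
time_s: 26.1
position: [554.1, -48.4, 15.0]
eef_rot: [0.0, 0.736, 0.677, -0.0]
wrist_force: [0.5, -1.5, 0.6]
opening: 0.501
grasp_force: 1.0
```

Emit:
{"api": "move_arm", "payload": {
  "targets": [
    {"tx": 0.2, "ty": 0, "tz": 0, "wx": 0, "wy": 0, "wz": 0, "fingers": 0.5},
    {"tx": 0.2, "ty": 0, "tz": 0, "wx": 0, "wy": 0, "wz": 0, "fingers": 0.5},
    {"tx": 0.2, "ty": 0, "tz": 0, "wx": 0, "wy": 0, "wz": 0, "fingers": 0.5},
    {"tx": 0.2, "ty": 0, "tz": 0, "wx": 0, "wy": 0, "wz": 0, "fingers": 0.5},
    {"tx": 0.15, "ty": 0, "tz": 0, "wx": 0, "wy": 0, "wz": 0, "fingers": 0.5},
    {"tx": 0.1, "ty": 0, "tz": 0, "wx": 0, "wy": 0, "wz": 0, "fingers": 0.5},
    {"tx": 0.05, "ty": 0, "tz": 0, "wx": 0, "wy": 0, "wz": 0, "fingers": 0.5}
  ]
}}

```text
time_s: 26.98
position: [559.5, 17.2, 15.0]
eef_rot: [0.0, 0.735, 0.678, -0.0]
wrist_force: [0.2, -3.2, 2.0]
opening: 0.495
grasp_force: 1.5
```

```bash
python3 -c "
from h import *
look('orange','o4');go(*(B['orange']-95*U),15,85.4)"
```

```text
top orange origin [558.2  82.3] head 175.3 size 70 77 bay x -47.2 y 6.4
side orange origin [567.1  81.5] head 85.4 size 93 80 bay x -47.2 y -2.5
t 27.07 yaw 85.31 pos [559.4  17.3  15. ] F [-1.   0.1 -0.4] open 0.50 j7 -0.45 tilt -1.000
turn total wz units -0.02, then tool shift mm [16.9 -0.   0. ] units [ 0.281 -0.     0.   ]
```

Emit:
{"api": "move_arm", "payload": {
  "targets": [
    {"tx": 0.08, "ty": 0, "tz": 0, "wx": 0, "wy": 0, "wz": 0, "fingers": 0.5},
    {"tx": 0.08, "ty": 0, "tz": 0, "wx": 0, "wy": 0, "wz": 0, "fingers": 0.5},
    {"tx": 0.05, "ty": 0, "tz": 0, "wx": 0, "wy": 0, "wz": 0, "fingers": 0.5},
    {"tx": 0.03, "ty": 0, "tz": 0, "wx": 0, "wy": 0, "wz": 0, "fingers": 0.5}
  ]
}}

```text
time_s: 27.58
position: [560.5, 31.6, 15.0]
eef_rot: [-0.0, 0.735, 0.678, -0.0]
wrist_force: [-0.6, -1.8, -1.5]
opening: 0.5
grasp_force: 1.0
```

Emit:
{"api": "move_arm", "payload": {
  "targets": [
    {"tx": 0.03, "ty": 0, "tz": 0, "wx": 0, "wy": 0, "wz": 0, "fingers": 0.5},
    {"tx": 0.03, "ty": 0, "tz": 0, "wx": 0, "wy": 0, "wz": 0, "fingers": 0.5}
  ]
}}

```text
time_s: 27.82
position: [560.9, 33.9, 15.0]
eef_rot: [0.0, 0.736, 0.677, -0.0]
wrist_force: [-0.2, -11.3, 1.1]
opening: 0.504
grasp_force: 5.6
```

Emit:
{"api": "move_arm", "payload": {
  "targets": [
    {"tx": 0.03, "ty": 0, "tz": 0, "wx": 0, "wy": 0, "wz": 0, "fingers": 0.5}
  ]
}}

```text
time_s: 27.95
position: [560.9, 34.0, 15.0]
eef_rot: [0.001, 0.736, 0.677, -0.001]
wrist_force: [-1.2, -19.7, 4.4]
opening: 0.503
grasp_force: 9.6
```

Emit:
{"api": "move_arm", "payload": {
  "targets": [
    {"tx": -0.2, "ty": 0, "tz": 0, "wx": 0, "wy": 0, "wz": 0, "fingers": 0.5},
    {"tx": -0.6, "ty": 0, "tz": 0, "wx": 0, "wy": 0, "wz": 0, "fingers": 0.5},
    {"tx": -0.6, "ty": 0, "tz": -0.6, "wx": 0, "wy": 0, "wz": 0, "fingers": 0.5},
    {"tx": 0, "ty": 0, "tz": -0.7, "wx": 0, "wy": 0, "wz": -0.8, "fingers": 0.5},
    {"tx": 0, "ty": 0, "tz": -0.7, "wx": 0, "wy": 0, "wz": -0.8, "fingers": 0.5},
    {"tx": 0, "ty": 0, "tz": 0, "wx": 0, "wy": 0, "wz": -1, "fingers": 0.5},
    {"tx": 0, "ty": 0, "tz": 0, "wx": 0, "wy": 0, "wz": -1, "fingers": 0.5},
    {"tx": 0, "ty": 0, "tz": 0, "wx": 0, "wy": 0, "wz": -1, "fingers": 0.5},
    {"tx": 0, "ty": 0, "tz": 0, "wx": 0, "wy": 0, "wz": -1, "fingers": 0.5},
    {"tx": 0, "ty": 0, "tz": 0, "wx": 0, "wy": 0, "wz": -1, "fingers": 0.5},
    {"tx": 0, "ty": 0, "tz": 0, "wx": 0, "wy": 0, "wz": -1, "fingers": 0.5},
    {"tx": 0, "ty": 0, "tz": 0, "wx": 0, "wy": 0, "wz": -1, "fingers": 0.5}
  ]
}}

```text
time_s: 29.45
position: [554.2, -46.9, 135.0]
eef_rot: [-0.0, 0.435, 0.901, 0.0]
wrist_force: [-0.2, -0.1, -0.5]
opening: 0.497
grasp_force: 0.0
```

Run:
```python
from h import *
look('orange','k0');look('blue','k0');look('green','k0')
f=pickle.load(open("top_k0.pkl","rb"));g=pickle.load(open("side_k0.pkl","rb"))
out=[]
for F,(x0,y0,x1,y1) in((f,(175,112,265,240)),(g,(175,185,310,270))):
    k=4;im=cv2.resize(F["img"][y0:y1,x0:x1,::-1],None,fx=k,fy=k,interpolation=cv2.INTER_CUBIC)
    for c,q in(("blue",.31),("orange",.41)):
        a=B[c]+42.5*U;t=TH+np.pi+1.3-q;d=np.array([np.cos(t),np.sin(t)])
        P=[[*(a-23*d),91],[*(a+23*d),91]]
        u=((proj(F,P)-[x0,y0]+.5)*k-.5).round().astype(int)
        cv2.line(im,tuple(map(int,u[0])),tuple(map(int,u[1])),(0,255,255),1)
    out.append(im)
h=max(o.shape[0] for o in out)
out=[cv2.copyMakeBorder(o,0,h-o.shape[0],0,0,cv2.BORDER_CONSTANT) for o in out]
o=np.hstack(out);o=cv2.resize(o,None,fx=790/o.shape[1],fy=790/o.shape[1]);cv2.imwrite("pics/k0.png",o)
go(*(B['orange']+42.5*U),125,137)
```

```text
top orange origin [566.2  97.5] head 85.3 size 85 77 bay x -31.4 y -0.3
side orange origin [568.6  98.1] head 85.3 size 92 80 bay x -30.6 y -2.7
top blue origin [668.1  89.3] head 85.2 size 85 77 bay x -31.3 y 1.4
side blue origin [670.6  90.3] head 85.5 size 92 80 bay x -30.1 y -1.0
top green origin [461.4 103.7] head 85.4 size 83 74 bay x -33.5 y 0.5
side green origin [463.6 105.1] head 85.6 size 89 78 bay x -31.9 y -1.6
t 29.75 yaw 128.20 pos [554.2 -47.  135. ] F [-0.8 -0.4 -0.3] open 0.50 j7 0.45 tilt -1.000
turn total wz units -1.76, then tool shift mm [135.9 171.6  10. ] units [2.265 2.86  0.167]
```

View pics/k0.png

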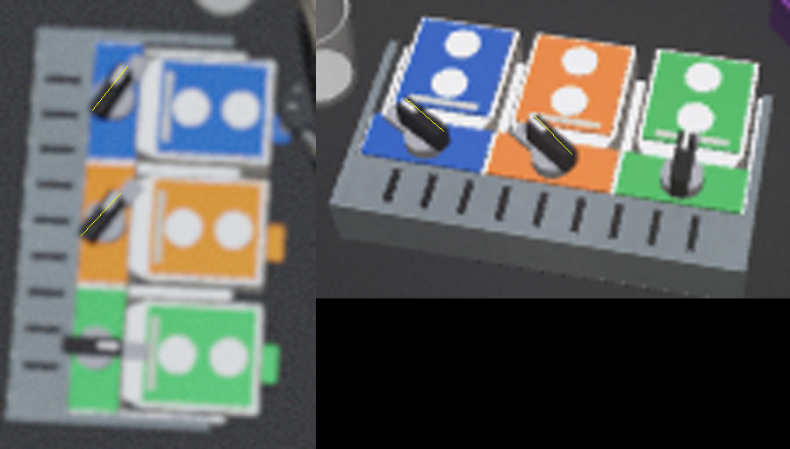

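Both cassettes sit home beside the green one. The projected bar lines match the real bars, with blue q≈0.31 and orange q≈0.41. Next I'll grip the orange knob.

Emit:
{"api": "move_arm", "payload": {
  "targets": [
    {"tx": 0, "ty": 0, "tz": 0, "wx": 0, "wy": 0, "wz": -0.88, "fingers": 0.5},
    {"tx": 0, "ty": 0, "tz": 0, "wx": 0, "wy": 0, "wz": -0.88, "fingers": 0.5},
    {"tx": 0.453, "ty": 0.572, "tz": 0, "wx": 0, "wy": 0, "wz": 0, "fingers": 0.5},
    {"tx": 0.453, "ty": 0.572, "tz": 0, "wx": 0, "wy": 0, "wz": 0, "fingers": 0.5},
    {"tx": 0.453, "ty": 0.572, "tz": 0, "wx": 0, "wy": 0, "wz": 0, "fingers": 0.5},
    {"tx": 0.453, "ty": 0.572, "tz": 0, "wx": 0, "wy": 0, "wz": 0, "fingers": 0.5},
    {"tx": 0.453, "ty": 0.572, "tz": 0, "wx": 0, "wy": 0, "wz": 0, "fingers": 0.5},
    {"tx": 0, "ty": 0, "tz": 0, "wx": 0, "wy": 0, "wz": 0, "fingers": 0.5}
  ]
}}

```text
time_s: 30.75
position: [570.8, 175.4, 135.1]
eef_rot: [-0.0, 0.364, 0.931, 0.001]
wrist_force: [-0.2, -0.7, -0.1]
opening: 0.496
grasp_force: 0.0
```

```bash
python3 -c "
from h import *
go(*(B['orange']+42.5*U),71,137)"
```

```text
t 30.75 yaw 137.32 pos [570.8 175.4 135.1] F [-0.2 -0.7 -0.1] open 0.50 j7 0.17 tilt -1.000
turn total wz units 0.06, then tool shift mm [-3.6 -2.4 64.1] units [-0.06  -0.04   1.069]
```

Emit:
{"api": "move_arm", "payload": {
  "targets": [
    {"tx": 0, "ty": 0, "tz": 0.3, "wx": 0, "wy": 0, "wz": 0, "fingers": 0.5},
    {"tx": 0, "ty": 0, "tz": 0, "wx": 0, "wy": 0, "wz": 0, "fingers": 0.5}
  ]
}}

```text
time_s: 31.0
position: [570.5, 169.4, 115.1]
eef_rot: [-0.001, 0.367, 0.93, -0.001]
wrist_force: [0.2, 0.4, -0.0]
opening: 0.502
grasp_force: 0.0
```

```bash
python3 -c "
from h import *
go(*(B['orange']+42.5*U),71,137)"
```

```text
t 31.00 yaw 137.00 pos [570.5 169.4 115.1] F [ 0.2  0.4 -0. ] open 0.50 j7 0.16 tilt -1.000
turn total wz units -0.00, then tool shift mm [ 0.3  2.2 44.1] units [0.005 0.036 0.735]
```

Emit:
{"api": "move_arm", "payload": {
  "targets": [
    {"tx": 0, "ty": 0.03, "tz": 0.37, "wx": 0, "wy": 0, "wz": 0, "fingers": 0.5},
    {"tx": 0, "ty": 0, "tz": 0.365, "wx": 0, "wy": 0, "wz": 0, "fingers": 0.5},
    {"tx": 0, "ty": 0, "tz": 0, "wx": 0, "wy": 0, "wz": 0, "fingers": 0.5}
  ]
}}

```text
time_s: 31.38
position: [571.5, 171.6, 70.9]
eef_rot: [-0.001, 0.366, 0.931, -0.001]
wrist_force: [0.6, 1.4, 1.1]
opening: 0.497
grasp_force: 0.0
```

Emit:
{"api": "move_arm", "payload": {
  "targets": [
    {"tx": 0, "ty": 0, "tz": 0, "wx": 0, "wy": 0, "wz": 0, "fingers": 0.05},
    {"tx": 0, "ty": 0, "tz": 0, "wx": 0, "wy": 0, "wz": 0, "fingers": 0.05},
    {"tx": 0, "ty": 0, "tz": 0, "wx": 0, "wy": 0, "wz": 0, "fingers": 0.05},
    {"tx": 0, "ty": 0, "tz": 0, "wx": 0, "wy": 0, "wz": 0, "fingers": 0.05}
  ],
  "squeeze": 15
}}

```text
time_s: 31.88
position: [572.8, 172.5, 73.2]
eef_rot: [0.0, 0.366, 0.931, 0.0]
wrist_force: [-0.1, -0.0, 0.1]
opening: 0.11
grasp_force: 0.0
```

```bash
python3 -c "
from h import *
go(*(B['orange']+42.5*U),71,84.4)"
```

```text
t 31.88 yaw 137.09 pos [572.8 172.5  73.2] F [-0.1 -0.   0.1] open 0.11 j7 0.13 tilt -1.000
turn total wz units 10.54, then tool shift mm [-1.5 -0.9  2.2] units [-0.024 -0.015  0.037]
```

Run:
```python
from h import *
s=read_state();print(s["opening"],s["grasp_force"])
out=[]
for n,(x0,y0,x1,y1) in(("top",(175,112,265,240)),("side",(175,150,310,270))):
    f=grab_frame(n);im=f["img"][y0:y1,x0:x1,::-1];out.append(cv2.resize(im,None,fx=3.5,fy=3.5,interpolation=cv2.INTER_CUBIC))
h=max(o.shape[0] for o in out)
cv2.imwrite("pics/k1.png",np.hstack([cv2.copyMakeBorder(o,0,h-o.shape[0],0,0,cv2.BORDER_CONSTANT) for o in out])[:,:799])
s=read_state();print(s["opening"],s["grasp_force"],s["position"])
```

```text
0.10964208272475459 0.0
0.057393219643899505 0.0 [572.72399982 172.54226697  73.09710666]
```

View pics/k1.png

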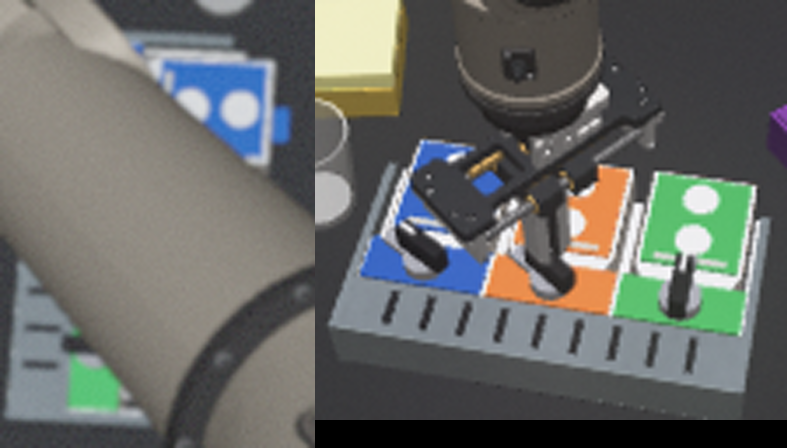

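The fingers shut without catching the bar. In the side view the tips are near (550,270), right at the knob. I'll project known points to see where they really are.

Run:
```python
from h import *
f=grab_frame("side");x0,y0,x1,y1,k=225,195,265,245,12
im=cv2.resize(f["img"][y0:y1,x0:x1,::-1],None,fx=k,fy=k,interpolation=cv2.INTER_CUBIC)
g=pickle.load(open("side_k0.pkl","rb"))
im0=cv2.resize(g["img"][y0:y1,x0:x1,::-1],None,fx=k,fy=k,interpolation=cv2.INTER_CUBIC)
a=B["orange"]+42.5*U
s=read_state()["position"]
def dot(i,F,P,c):
    u=(proj(F,[P])[0]-[x0,y0]+.5)*k;cv2.circle(i,tuple(int(v) for v in u),4,c,-1)
dot(im,f,s,(0,0,255))
for i,F in((im,f),(im0,g)):
    for z,c in((91,(0,255,255)),(67,(255,255,0)),(54,(255,0,255))): dot(i,F,[*a,z],c)
cv2.imwrite("pics/k2.png",np.hstack([im[:,:395],im0[:,:395]]))
```

```text
(no output)
```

View pics/k2.png

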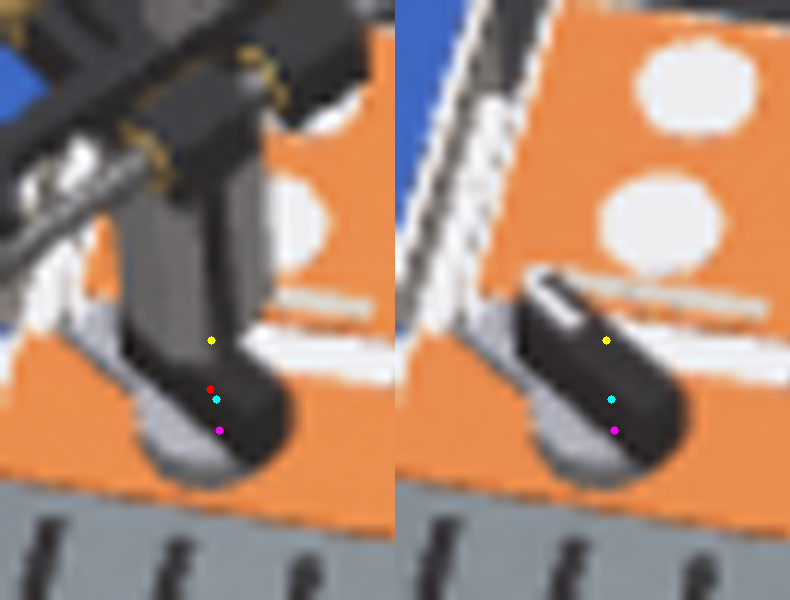

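The tips seem to hang at the bar's top (z≈91), about 18 mm higher than the reported TCP. I'll open, go lower step by step watching the force, and close again.

Emit:
{"api": "move_arm", "payload": {
  "targets": [
    {"tx": 0, "ty": 0, "tz": 0, "wx": 0, "wy": 0, "wz": 0, "fingers": 0.5},
    {"tx": 0, "ty": 0, "tz": 0, "wx": 0, "wy": 0, "wz": 0, "fingers": 0.5},
    {"tx": 0, "ty": 0, "tz": 0, "wx": 0, "wy": 0, "wz": 0, "fingers": 0.5},
    {"tx": 0, "ty": 0, "tz": 0.1, "wx": 0, "wy": 0, "wz": 0, "fingers": 0.5},
    {"tx": 0, "ty": 0, "tz": 0.1, "wx": 0, "wy": 0, "wz": 0, "fingers": 0.5}
  ]
}}

```text
time_s: 32.65
position: [572.5, 172.5, 60.4]
eef_rot: [-0.0, 0.366, 0.931, -0.0]
wrist_force: [0.6, -0.2, -0.5]
opening: 0.5
grasp_force: 0.0
```

Emit:
{"api": "move_arm", "payload": {
  "targets": [
    {"tx": 0, "ty": 0, "tz": 0.04, "wx": 0, "wy": 0, "wz": 0, "fingers": 0.05},
    {"tx": 0, "ty": 0, "tz": 0, "wx": 0, "wy": 0, "wz": 0, "fingers": 0.05},
    {"tx": 0, "ty": 0, "tz": 0, "wx": 0, "wy": 0, "wz": 0, "fingers": 0.05},
    {"tx": 0, "ty": 0, "tz": 0, "wx": 0, "wy": 0, "wz": 0, "fingers": 0.05},
    {"tx": 0, "ty": 0, "tz": 0, "wx": 0, "wy": 0, "wz": 0, "fingers": 0.05}
  ]
}}

```text
time_s: 33.28
position: [573.0, 172.8, 58.7]
eef_rot: [0.0, 0.366, 0.931, 0.0]
wrist_force: [2.5, 2.2, -0.7]
opening: 0.151
grasp_force: 14.6
```

```bash
python3 -c "
from h import *
go(*(B['orange']+42.5*U),71,84.4);print(read_state()['grasp_force'])"
```

```text
t 33.27 yaw 137.11 pos [573.  172.8  58.7] F [ 2.5  2.2 -0.7] open 0.15 j7 0.11 tilt -1.000
turn total wz units 10.54, then tool shift mm [ -1.8  -1.  -12.3] units [-0.03  -0.017 -0.205]
14.607133716344833
```

Gripped: opening 0.151 (14 mm), 14.6 N. Turning clockwise.

Emit:
{"api": "move_arm", "payload": {
  "targets": [
    {"tx": 0, "ty": 0, "tz": 0, "wx": 0, "wy": 0, "wz": 0.88, "fingers": 0.05},
    {"tx": 0, "ty": 0, "tz": 0, "wx": 0, "wy": 0, "wz": 0.88, "fingers": 0.05},
    {"tx": 0, "ty": 0, "tz": 0, "wx": 0, "wy": 0, "wz": 0.88, "fingers": 0.05},
    {"tx": 0, "ty": 0, "tz": 0, "wx": 0, "wy": 0, "wz": 0.88, "fingers": 0.05},
    {"tx": 0, "ty": 0, "tz": 0, "wx": 0, "wy": 0, "wz": 0.88, "fingers": 0.05},
    {"tx": 0, "ty": 0, "tz": 0, "wx": 0, "wy": 0, "wz": 0.88, "fingers": 0.05},
    {"tx": 0, "ty": 0, "tz": 0, "wx": 0, "wy": 0, "wz": 0.88, "fingers": 0.05},
    {"tx": 0, "ty": 0, "tz": 0, "wx": 0, "wy": 0, "wz": 0.88, "fingers": 0.05},
    {"tx": 0, "ty": 0, "tz": 0, "wx": 0, "wy": 0, "wz": 0.88, "fingers": 0.05},
    {"tx": 0, "ty": 0, "tz": 0, "wx": 0, "wy": 0, "wz": 0.88, "fingers": 0.05},
    {"tx": 0, "ty": 0, "tz": 0, "wx": 0, "wy": 0, "wz": 0.7, "fingers": 0.05}
  ]
}}

```text
time_s: 34.65
position: [572.9, 172.8, 58.7]
eef_rot: [0.0, 0.71, 0.704, 0.0]
wrist_force: [1.9, 2.4, -1.2]
opening: 0.147
grasp_force: 14.6
```

```bash
python3 -c "
from h import *
go(*(B['orange']+42.5*U),71,84.4);s=read_state();print(s['grasp_force'],s['wrist_torque'])"
```

```text
t 34.65 yaw 89.48 pos [572.9 172.8  58.7] F [ 1.9  2.4 -1.2] open 0.15 j7 -0.62 tilt -1.000
turn total wz units 1.02, then tool shift mm [ -1.7  -1.  -12.3] units [-0.028 -0.016 -0.205]
14.616910815238953 [ 0.34047206 -0.54786065  0.03097373]
```

Emit:
{"api": "move_arm", "payload": {
  "targets": [
    {"tx": 0, "ty": 0, "tz": 0, "wx": 0, "wy": 0, "wz": 0.5, "fingers": 0.05},
    {"tx": 0, "ty": 0, "tz": 0, "wx": 0, "wy": 0, "wz": 0.3, "fingers": 0.05},
    {"tx": 0, "ty": 0, "tz": 0, "wx": 0, "wy": 0, "wz": 0.2, "fingers": 0.05},
    {"tx": 0, "ty": 0, "tz": 0, "wx": 0, "wy": 0, "wz": 0, "fingers": 0.05}
  ]
}}

```text
time_s: 35.15
position: [572.9, 172.8, 58.7]
eef_rot: [0.0, 0.74, 0.673, 0.0]
wrist_force: [1.9, 2.4, -0.3]
opening: 0.151
grasp_force: 14.6
```

```bash
python3 -c "
from h import *
go(*(B['orange']+42.5*U),71,84.4);s=read_state();print(s['grasp_force'],s['wrist_torque'])"
```

```text
t 35.15 yaw 84.61 pos [572.9 172.8  58.7] F [ 1.9  2.4 -0.3] open 0.15 j7 -0.70 tilt -1.000
turn total wz units 0.04, then tool shift mm [ -1.7  -0.9 -12.3] units [-0.028 -0.015 -0.205]
14.600142538547516 [ 0.60065882 -0.77519466  0.04467866]
```

Emit:
{"api": "move_arm", "payload": {
  "targets": [
    {"tx": 0, "ty": 0, "tz": 0, "wx": 0, "wy": 0, "wz": 0.3, "fingers": 0.05},
    {"tx": 0, "ty": 0, "tz": 0, "wx": 0, "wy": 0, "wz": 0.3, "fingers": 0.05},
    {"tx": 0, "ty": 0, "tz": 0, "wx": 0, "wy": 0, "wz": 0, "fingers": 0.05}
  ]
}}

```text
time_s: 35.52
position: [572.9, 172.7, 58.7]
eef_rot: [0.0, 0.757, 0.653, 0.0]
wrist_force: [3.7, 2.7, 1.6]
opening: 0.153
grasp_force: 14.8
```

```bash
python3 -c "
from h import *
go(*(B['blue']+42.5*U),130,142);s=read_state();print(s['grasp_force'],s['wrist_torque'])"
```

```text
t 35.52 yaw 81.58 pos [572.9 172.7  58.7] F [3.7 2.7 1.6] open 0.15 j7 -0.74 tilt -1.000
turn total wz units -12.08, then tool shift mm [-86.9  55.3 -71.3] units [-1.449  0.921 -1.189]
14.828195705485996 [ 0.69336421 -0.96174908  0.14017788]
```

Torque is up, so that's the end stop. Release, lift, and move to the blue knob.

Emit:
{"api": "move_arm", "payload": {
  "targets": [
    {"tx": 0, "ty": 0, "tz": 0, "wx": 0, "wy": 0, "wz": 0, "fingers": 0.5},
    {"tx": 0, "ty": 0, "tz": 0, "wx": 0, "wy": 0, "wz": 0, "fingers": 0.5},
    {"tx": 0, "ty": 0, "tz": 0, "wx": 0, "wy": 0, "wz": 0, "fingers": 0.5},
    {"tx": 0, "ty": 0, "tz": -0.4, "wx": 0, "wy": 0, "wz": 0, "fingers": 0.5},
    {"tx": 0, "ty": 0, "tz": -0.4, "wx": 0, "wy": 0, "wz": 0, "fingers": 0.5},
    {"tx": 0, "ty": 0, "tz": -0.4, "wx": 0, "wy": 0, "wz": -1, "fingers": 0.5},
    {"tx": 0, "ty": 0, "tz": 0, "wx": 0, "wy": 0, "wz": -1, "fingers": 0.5},
    {"tx": 0, "ty": 0, "tz": 0, "wx": 0, "wy": 0, "wz": -1, "fingers": 0.5},
    {"tx": 0, "ty": 0, "tz": 0, "wx": 0, "wy": 0, "wz": -1, "fingers": 0.5},
    {"tx": 0, "ty": 0, "tz": 0, "wx": 0, "wy": 0, "wz": -1, "fingers": 0.5},
    {"tx": 0, "ty": 0, "tz": 0, "wx": 0, "wy": 0, "wz": -1, "fingers": 0.5},
    {"tx": 0, "ty": 0, "tz": 0, "wx": 0, "wy": 0, "wz": -1, "fingers": 0.5}
  ]
}}

```text
time_s: 37.02
position: [572.5, 172.3, 130.4]
eef_rot: [-0.0, 0.524, 0.852, -0.0]
wrist_force: [-0.1, 0.2, 0.4]
opening: 0.5
grasp_force: 0.0
```

Emit:
{"api": "move_arm", "payload": {
  "targets": [
    {"tx": 0, "ty": 0, "tz": 0, "wx": 0, "wy": 0, "wz": -1, "fingers": 0.5},
    {"tx": 0, "ty": 0, "tz": 0, "wx": 0, "wy": 0, "wz": -1, "fingers": 0.5},
    {"tx": 0, "ty": 0, "tz": 0, "wx": 0, "wy": 0, "wz": -1, "fingers": 0.5},
    {"tx": 0, "ty": 0, "tz": 0, "wx": 0, "wy": 0, "wz": -1, "fingers": 0.5},
    {"tx": 0, "ty": 0, "tz": 0, "wx": 0, "wy": 0, "wz": -1, "fingers": 0.5},
    {"tx": -0.36, "ty": 0.23, "tz": 0, "wx": 0, "wy": 0, "wz": 0, "fingers": 0.5},
    {"tx": -0.36, "ty": 0.23, "tz": 0, "wx": 0, "wy": 0, "wz": 0, "fingers": 0.5},
    {"tx": -0.36, "ty": 0.23, "tz": 0, "wx": 0, "wy": 0, "wz": 0, "fingers": 0.5},
    {"tx": -0.36, "ty": 0.23, "tz": 0, "wx": 0, "wy": 0, "wz": 0, "fingers": 0.5},
    {"tx": 0, "ty": 0, "tz": 0, "wx": 0, "wy": 0, "wz": 0, "fingers": 0.5},
    {"tx": 0, "ty": 0, "tz": 0, "wx": 0, "wy": 0, "wz": 0, "fingers": 0.5}
  ]
}}

```text
time_s: 38.4
position: [673.9, 162.3, 130.2]
eef_rot: [-0.0, 0.329, 0.944, -0.0]
wrist_force: [-0.5, -0.3, 0.5]
opening: 0.502
grasp_force: 0.0
```

```bash
python3 -c "
from h import *
go(*(B['blue']+42.5*U+[.5,.5]),59,142)"
```

```text
t 38.40 yaw 141.62 pos [673.9 162.3 130.2] F [-0.5 -0.3  0.5] open 0.50 j7 0.32 tilt -1.000
turn total wz units -0.08, then tool shift mm [-1.   2.  71.2] units [-0.017  0.033  1.187]
```

Emit:
{"api": "move_arm", "payload": {
  "targets": [
    {"tx": -0.017, "ty": 0.03, "tz": 0.35, "wx": 0, "wy": 0, "wz": 0, "fingers": 0.5},
    {"tx": 0, "ty": 0, "tz": 0.35, "wx": 0, "wy": 0, "wz": 0, "fingers": 0.5},
    {"tx": 0, "ty": 0, "tz": 0.3, "wx": 0, "wy": 0, "wz": 0, "fingers": 0.5},
    {"tx": 0, "ty": 0, "tz": 0.18, "wx": 0, "wy": 0, "wz": 0, "fingers": 0.5},
    {"tx": 0, "ty": 0, "tz": 0, "wx": 0, "wy": 0, "wz": 0, "fingers": 0.5}
  ]
}}

```text
time_s: 39.02
position: [676.0, 162.8, 58.7]
eef_rot: [-0.001, 0.329, 0.944, -0.0]
wrist_force: [0.1, -0.5, 0.6]
opening: 0.501
grasp_force: 0.0
```

Emit:
{"api": "move_arm", "payload": {
  "targets": [
    {"tx": 0, "ty": 0, "tz": 0, "wx": 0, "wy": 0, "wz": 0, "fingers": 0.05},
    {"tx": 0, "ty": 0, "tz": 0, "wx": 0, "wy": 0, "wz": 0, "fingers": 0.05},
    {"tx": 0, "ty": 0, "tz": 0, "wx": 0, "wy": 0, "wz": 0, "fingers": 0.05},
    {"tx": 0, "ty": 0, "tz": 0, "wx": 0, "wy": 0, "wz": 0, "fingers": 0.05},
    {"tx": 0, "ty": 0, "tz": 0, "wx": 0, "wy": 0, "wz": 0, "fingers": 0.05}
  ],
  "squeeze": 15
}}

```text
time_s: 39.65
position: [677.6, 163.9, 60.3]
eef_rot: [0.001, 0.329, 0.944, 0.001]
wrist_force: [4.6, 3.3, -1.7]
opening: 0.147
grasp_force: 14.9
```

Emit:
{"api": "move_arm", "payload": {
  "targets": [
    {"tx": 0, "ty": 0, "tz": 0, "wx": 0, "wy": 0, "wz": 0.9, "fingers": 0.05},
    {"tx": 0, "ty": 0, "tz": 0, "wx": 0, "wy": 0, "wz": 0.9, "fingers": 0.05},
    {"tx": 0, "ty": 0, "tz": 0, "wx": 0, "wy": 0, "wz": 0.9, "fingers": 0.05},
    {"tx": 0, "ty": 0, "tz": 0, "wx": 0, "wy": 0, "wz": 0.9, "fingers": 0.05},
    {"tx": 0, "ty": 0, "tz": 0, "wx": 0, "wy": 0, "wz": 0.9, "fingers": 0.05},
    {"tx": 0, "ty": 0, "tz": 0, "wx": 0, "wy": 0, "wz": 0.9, "fingers": 0.05},
    {"tx": 0, "ty": 0, "tz": 0, "wx": 0, "wy": 0, "wz": 0.9, "fingers": 0.05},
    {"tx": 0, "ty": 0, "tz": 0, "wx": 0, "wy": 0, "wz": 0.9, "fingers": 0.05},
    {"tx": 0, "ty": 0, "tz": 0, "wx": 0, "wy": 0, "wz": 0.9, "fingers": 0.05},
    {"tx": 0, "ty": 0, "tz": 0, "wx": 0, "wy": 0, "wz": 0.9, "fingers": 0.05},
    {"tx": 0, "ty": 0, "tz": 0, "wx": 0, "wy": 0, "wz": 0.9, "fingers": 0.05},
    {"tx": 0, "ty": 0, "tz": 0, "wx": 0, "wy": 0, "wz": 0.9, "fingers": 0.05}
  ]
}}

```text
time_s: 41.15
position: [676.6, 163.4, 60.2]
eef_rot: [-0.0, 0.723, 0.691, 0.0]
wrist_force: [-1.3, 0.6, 4.1]
opening: 0.148
grasp_force: 14.9
```

Emit:
{"api": "move_arm", "payload": {
  "targets": [
    {"tx": 0, "ty": 0, "tz": 0, "wx": 0, "wy": 0, "wz": 0.4, "fingers": 0.05},
    {"tx": 0, "ty": 0, "tz": 0, "wx": 0, "wy": 0, "wz": 0.3, "fingers": 0.05},
    {"tx": 0, "ty": 0, "tz": 0, "wx": 0, "wy": 0, "wz": 0.3, "fingers": 0.05},
    {"tx": 0, "ty": 0, "tz": 0, "wx": 0, "wy": 0, "wz": 0, "fingers": 0.05}
  ]
}}

```text
time_s: 41.65
position: [676.6, 163.4, 60.2]
eef_rot: [-0.0, 0.751, 0.66, 0.0]
wrist_force: [-2.0, 1.1, 5.5]
opening: 0.146
grasp_force: 15.2
```

```bash
python3 -c "
from h import *
go(*(B['blue']+42.5*U),130,82);s=read_state();print(s['grasp_force'],s['wrist_torque'])"
```

```text
t 41.65 yaw 82.64 pos [676.6 163.4  60.2] F [-2.   1.1  5.5] open 0.15 j7 -0.62 tilt -1.000
turn total wz units 0.13, then tool shift mm [ -0.8  -1.1 -69.8] units [-0.013 -0.018 -1.164]
15.174812078475952 [0.28282191 0.51416789 0.2400824 ]
```

The end-stop torque has reached 0.24 N m. Release, lift, move clear and check.

Emit:
{"api": "move_arm", "payload": {
  "targets": [
    {"tx": 0, "ty": 0, "tz": 0, "wx": 0, "wy": 0, "wz": 0, "fingers": 0.5},
    {"tx": 0, "ty": 0, "tz": 0, "wx": 0, "wy": 0, "wz": 0, "fingers": 0.5},
    {"tx": 0, "ty": 0, "tz": 0, "wx": 0, "wy": 0, "wz": 0, "fingers": 0.5},
    {"tx": 0, "ty": 0, "tz": -0.4, "wx": 0, "wy": 0, "wz": 0, "fingers": 0.5},
    {"tx": 0, "ty": 0, "tz": -0.6, "wx": 0, "wy": 0, "wz": 0, "fingers": 0.5},
    {"tx": 0, "ty": 0, "tz": -0.8, "wx": 0, "wy": 0, "wz": 0, "fingers": 0.5},
    {"tx": -0.6, "ty": -0.2, "tz": 0, "wx": 0, "wy": 0, "wz": 0, "fingers": 0.5},
    {"tx": -0.7, "ty": -0.3, "tz": 0, "wx": 0, "wy": 0, "wz": 0, "fingers": 0.5},
    {"tx": -0.7, "ty": -0.3, "tz": 0, "wx": 0, "wy": 0, "wz": 0, "fingers": 0.5},
    {"tx": -0.7, "ty": -0.3, "tz": 0, "wx": 0, "wy": 0, "wz": 0, "fingers": 0.5},
    {"tx": -0.7, "ty": -0.3, "tz": 0, "wx": 0, "wy": 0, "wz": 0, "fingers": 0.5},
    {"tx": -0.7, "ty": -0.3, "tz": 0, "wx": 0, "wy": 0, "wz": 0, "fingers": 0.5}
  ]
}}

```text
time_s: 43.15
position: [542.8, -69.2, 167.8]
eef_rot: [0.0, 0.751, 0.66, 0.0]
wrist_force: [0.9, 0.3, -0.9]
opening: 0.501
grasp_force: 0.0
```

Emit:
{"api": "move_arm", "payload": {
  "targets": [
    {"tx": -0.6, "ty": -0.3, "tz": 0, "wx": 0, "wy": 0, "wz": 0, "fingers": 0.5},
    {"tx": 0, "ty": 0, "tz": 0, "wx": 0, "wy": 0, "wz": 0, "fingers": 0.5},
    {"tx": 0, "ty": 0, "tz": 0, "wx": 0, "wy": 0, "wz": 0, "fingers": 0.5}
  ]
}}

```text
time_s: 43.52
position: [521.6, -100.8, 167.9]
eef_rot: [0.0, 0.751, 0.66, 0.0]
wrist_force: [-1.0, 0.6, -0.2]
opening: 0.501
grasp_force: 0.0
```

Run:
```python
from h import *
for c in HUE: look(c,'e')
out=[]
for n,(x0,y0,x1,y1) in(("top",(175,112,265,240)),("side",(175,185,310,270))):
    f=pickle.load(open(n+"_e.pkl","rb"));im=f["img"][y0:y1,x0:x1,::-1];out.append(cv2.resize(im,None,fx=3.5,fy=3.5,interpolation=cv2.INTER_CUBIC))
h=max(o.shape[0] for o in out)
cv2.imwrite("pics/e.png",np.hstack([cv2.copyMakeBorder(o,0,h-o.shape[0],0,0,cv2.BORDER_CONSTANT) for o in out])[:,:799])
s=read_state();print(s["time_s"],s["position"])
```

```text
top blue origin [668.1  89.3] head 85.1 size 85 77 bay x -31.3 y 1.4
side blue origin [670.5  90.1] head 85.8 size 91 80 bay x -30.4 y -1.0
top orange origin [566.3  97.5] head 85.3 size 85 76 bay x -31.4 y -0.4
side orange origin [568.6  98.1] head 85.4 size 92 80 bay x -30.6 y -2.6
top green origin [461.6 103.7] head 85.5 size 83 74 bay x -33.5 y 0.3
side green origin [463.6 105.1] head 85.6 size 89 78 bay x -31.9 y -1.6
43.825 [ 521.50237317 -100.59872325  167.58267792]
```

View pics/e.png

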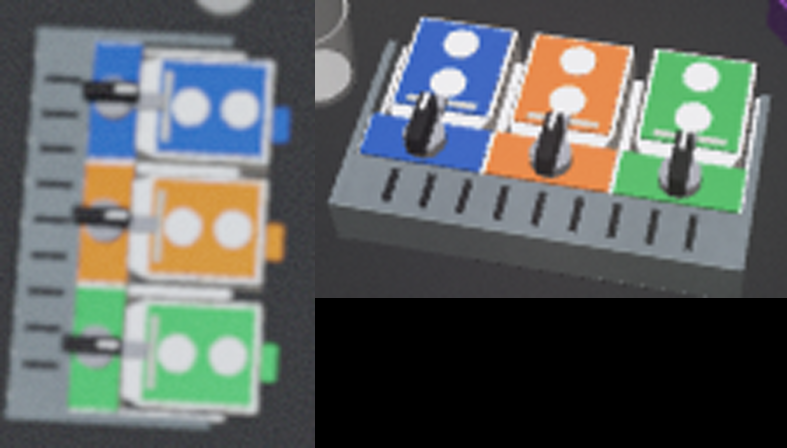

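All three cassettes are home, and the three latch bars are parallel in both views, with the blue bar at (110,93), orange at (100,215) and green at (92,345).

```bash
python3 -c "
from workcell import *
print(sign_off())"
```

```text
the job is handed in; nothing more can be done
None
```

The job is handed in at about 44 s of the 72 s allowed: the blue and orange cassettes are home in their own bays, both latches are turned to their end stops, and the final pictures show the green cassette and its latch unmoved; the sign-off gave no verdict.

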